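# Open the injector cleaning bath and dip an injector

## Task

Lift the lid of the steel cleaning bath by its bar handle and push the knob of its folding stay past straight until the stay locks, so that the lid stays up by itself. Then lay the longer of the two fuel injectors gently inside the rocking tray in the bath, on the tray's long end, so that its weight tips the tray, and leave it lying there with the lid still up. Do not shift the short injector, the bottle, the measuring tube or the gauge manifold.

Things in the scene. Friction and masses are not known exactly. Their poses are not given: they have to be found in the camera images.
- bath: Fixed stainless open-topped box, 200 (x) by 300 (y) by 95 mm high, walls and floor 10 mm; origin at the centre of its underside. Its -x face (black panel) is the front, towards the robot; the lid is hinged along the far (+x) upper edge; the folding stay is outside its -y end, its lower link pivoted at bath x = +30 mm, 68 mm above the bench. The rocking tray is inside.
- lid (a joint): Lid angle, rad: 0 shut, grows as it is raised; 1.418 at most (stay straight), about 1.41 with the stay locked. The lid is a 5 mm sheet, 200 by 300 mm, about 0.5 kg, on a soft-close hinge (damping 2 N m s/rad): let go unlocked, it sinks slowly, about 0.05 rad/s at 1.35 rad, up to 0.25 rad/s when low.
- lid_handle (a point): Middle of the lid's bar handle: a round bar 10 mm thick, 110 mm long along the bath's y, 45 mm out beyond the lid's front edge, joined to it by a rod at each end (40 mm gap between bar and edge). It is 245 mm from the hinge axis, 102 mm above the bench when shut, 341 mm at most.
- lid_hinge (a point): Middle of the lid's hinge axis, on the bath's far upper edge, 98 mm above the bench; the axis runs along the bath's y.
- stay (a joint): Knee angle of the stay (two links, 70 mm each), rad: 0 folded (lid shut), 2.526 straight (dead centre), 2.776 at its stop past straight; above 2.64 it is locked and the lid's weight keeps it there. It unfolds as the lid rises. With the lid well up, a level push on the knob towards the bath's +x (a few N) raises the lid the last bit and takes the knee over centre to its stop.
- stay_knob (a point): Middle of the knob on the stay's knee: round, 16 mm thick, 56 mm long along the bath's y, sticking out of the bath's -y end (from 179 to 235 mm off the bath's middle). Lid shut: 36 mm above the bench, at bath x = -32 mm. It swings up, then towards +x: with the lid over 0.9 rad it is 125 to 140 mm above the bench; straight at bath x = +57 mm, 132 mm up; the stop is about 8 mm farther.
- tray (a joint): Tilt of the rocking tray, rad: 0 level (its empty rest, held by a counterweight), 0.35 fully tipped, its long (+y) end down. A moment of 0.02 N m on it is enough to tip it.
- tray_pivot (a point): Point on the tray's floor above its pivot axis (along x), 53 mm above the bench, at bath (-15, -25) mm; axes as the bath's when level. The tray is a flat sheet with a rim 6 mm high; inside the rim x runs from -52 to 52 mm and y from -52 (short end) to 97 mm (long end). Seen from this point the bath's inner walls are at x = -75 and +105 mm, their top 42 mm above the tray's floor.
- long_injector_barrel (a point): Longer fuel injector, 92 mm, about 0.12 kg, loose, lying on its side. This point: on its axis, where to grip the 24 mm thick steel barrel, 12 mm above what it lies on. Along its own x: nozzle tip -37, barrel -23 to 37, inlet end 55, centre of mass 15 mm. A plug socket 24 mm thick sticks out sideways to y = 43 mm, between x = 20 and 46 mm; the injector lies flat on both.
- short_injector_barrel (a point): The shorter injector (64 mm long), otherwise alike, lying on its side; this point is on its axis, 12 mm above the bench. Leave it alone.
- bottle: Loose white bottle, 64 mm across, 160 mm high, standing near the bath's front; origin at the centre of its underside. Leave it alone.
- tube: Loose glass measuring tube, 38 mm across on a 60 mm round foot, 170 mm high, standing near the bath's front; origin at the centre of its underside. Leave it alone.
- manifold: Loose aluminium block, 50 by 90 mm, with a round pressure gauge and a black cap on top, 113 mm high; origin at the centre of its underside. Leave it alone.
Things that resemble listed ones, but are neither listed nor needed, are in the scene too. What is shaped like the part that bears long_injector_barrel but red is not meant.

How it is judged (in metres and radians):
On the way, in this order (a step that is already met when the one before it is completed fails the run):
1. the lid is up and its stay locked past straight (value of joint lid above 1.3 rad and value of joint stay above 2.64 rad and contact force between the fingers and lid below 0.3 N), for 0.3 s.
2. the long injector lies in the tray and has tipped it (value of joint tray above 0.27 rad and x of long_injector_barrel in the frame of tray_pivot between -0.05 and 0.05 m and y of long_injector_barrel in the frame of tray_pivot between -0.02 and 0.095 m and z of long_injector_barrel in the frame of tray_pivot between 0 and 0.025 m), for 0.2 s.
At the end, for the whole second after the job is handed in: Lid above 1.3 rad with the stay locked (knee past 2.64 rad); the long injector lies inside the tray's rim, barrel point within 50 mm of its middle line and from 20 mm short of the pivot to the long end; tray tipped over 0.27 rad, at rest (all of step 2 and value of joint lid above 1.3 rad and value of joint stay above 2.64 rad and velocity of joint tray below 0.05 rad/s and linear speed of long_injector below 0.03 m/s); the robot touches nothing.
It fails at once if the short injector, bottle, tube or manifold is shifted by more than 30 mm (distance of any of bottle, tube, manifold, short_injector_barrel from where it was at the start of the episode above 0.03 m).
It fails at once if a standing thing is tipped over (angle between any of bottle, tube, manifold's own z axis and vertical above 0.5 rad).
It fails at once if the injector is dropped into the bath (faster than 0.65 m/s inside it) (x of long_injector_barrel in the frame of bath between -0.1 and 0.1 m and y of long_injector_barrel in the frame of bath between -0.15 and 0.15 m and z of long_injector_barrel in the frame of bath below 0.12 m and linear speed of long_injector above 0.65 m/s).
It also fails if it takes over 69 s, if anything falls off the work surface, if the arm or the gripper's body presses on something with over 40 N, if the wrist force passes 120 N, or if a joint passes its speed limit or range.

## Robot

A 6-joint arm with a two-finger parallel gripper is mounted at the origin on the work surface. World frame = base frame: x ahead of the robot, y to its left, z up, the work surface at z = 0. Lengths are in m, angles in degrees, forces in N, time in s.
With the tool pointing down it reaches from about 0.35 to 0.875 m from the base axis. Payload 4.2 kg.
Tool frame: the origin (TCP) lies on the centre line of the jaws, within the pads' length; the fingertips stand 19 mm ahead of it and the grasp point (between the pads) is the TCP; x points along the fingers, y is the direction in which the jaws open and shut, and the axes are right-handed (so a half turn about x gives the same grasp; the last joint's range is limited). The gripper opens to 87 mm and grips with 3 to 60 N. Pads are 19 mm wide; open, the fingers measure 117 mm over their backs; the gripper's body (75 mm by 190 mm) begins 51 mm behind the grasp point.
Start: joints at [-61.73, 22.042, 0.453, 0, -68.411, -14.817], TCP at [0.145, -0.608, 0.242] pointing down, gripper open.
Joint ranges: [-179.83, 179.83], [-69.29, 118.12], [-61.27, 80.66], [-181.25, 117.63], [-171.15, -9.14], [-177.46, 177.46]. Speed limits (degrees/s): [159.86, 159.86, 180, 180, 180, 180].

## Interface

Orientations are given as a 3x3 rotation matrix whose columns are the frame's x, y, z axes.
In Python, from station import r, viewer, job, spotter gives the robot as it stands.
- The arm moves only by the tool play_rows, never from a script. Its argument "commands" is a list of rows, each an object of numbers: "fingers": the gripper command: -1 is fully open, 1 is shut, values between are in proportion; "tx", "ty", "tz": the shift along the tool's x, y, z normalised to -1 to 1, where 1 is 750 mm; "ax", "ay", "az": the turn, a rotation vector about the tool's x, y, z normalised to -1 to 1, where 1 is pi rad. In form: [{"fingers": .., "tx": .., "ty": .., "tz": .., "ax": .., "ay": .., "az": ..}, ...]. A call has 1 to 5 rows; each row is the pose to reach, as a shift and turn from the pose commanded when the call began, along the tool's axes at that moment, turning the shorter way round; what a row does not reach only later rows make up. A row lasts 1/12 s, in which the tool goes at most 41.7 mm and 7.16 degrees, less where a joint would pass 70% of its speed; a pose out of reach is approached as far as the arm can. A call with a number of a shift or a turn outside -1 to 1 is refused whole. A call with a gripper value outside its range is refused whole. The fingers move at their own pace and stop on an object; the grip force is fixed at half the most. Time passes only in rows, so rows that repeat a pose let the fingers close. It gives the time, the measured TCP pose, the force and the opening at its end, in the units of the state.
- r.sense(): the state, without advancing time (a new reading comes with each control period).
- viewer.capture(name): name is "scene" or "side" or "wrist"; returns a dict with "image" (384x512x3 uint8, red, green, blue), "fx", "fy", "cx", "cy" (pixels), "R" (3x3) and "t" (3): a world point X has camera coordinates R X + t; the wrist camera has in their place "mount" (4x4, takes a point from camera to tool coordinates, whose origin is the TCP and whose axes are the tool frame's). Camera axes: x right, y down, z forward; pixel columns grow to the right and rows downward; lengths in m; the calibration is good to about 2 mm. The wrist camera is an equidistant fisheye: a pixel r from the principal point sees the ray r / f radians off the axis. A picture is of the moment at which its call begins: read the wrist's pose just before it. There is no depth.
- job.finish_job(): hands the job in, once; it reports no verdict.
Trained networks look in a picture, given as the dict that the camera call returned (one of the last four; its "shot" number tells which), for a name from the list of things; names that differ only in an ending like _2 or _b are one class to them, and where a whole thing is asked for, a point or a joint stands for the part that bears it (a point fixed in the world has none). Each returns a list of dicts, best first, with "score" (0 to 1); they miss things now and then, are a little off and sometimes report something else, mostly with a low value. They report only what shows in the picture. A call takes as long as a camera call. They do not tell look-alikes from the thing itself.
- spotter.find_in(name, picture): "uv" ([column, row] in pixels, amid what is visible of it).
- spotter.silhouettes(name, picture): "region" (384x512 bool, what is visible of it) and "uv" ([column, row] in pixels, amid what is visible of it).
The state is a dict: "time_s": time; "joints": joint angles; "joint_velocities": joint speeds; "effort": joint torques, N m; "tcp_pos": TCP position; "ee_rot": TCP orientation; "wrist_force": force on the tool from outside, world axes, zero at the start; "moment": the same for the moment, N m; "gripper_width": opening from 0.0 (shut) to 1.0 (fully open).
Only numpy, scipy, OpenCV 4.12 (cv2) and the standard library are available. Lean on these libraries where they do the work, as an engineer would, in place of code of your own. Each camera call takes 0.05 s, during which the arm holds its last target. There are 200 camera calls.

## Working session

There is one attempt and no reset: what is moved stays moved. The work goes in short steps, Python scripts to look and compute and a tool call to move; the robot and the scene stay as the last step left them, time stands still between calls to the robot, and variables do not carry over. Pictures are saved under pics/ and viewed, about 8 in all and at most 12, crops included, and the job is handed in when it is done.

Besides the shell and the picture viewer there is one more tool, called after ">>>" as name(argument=value, ...) on one line, values as JSON. play_rows: Moves the arm, as the interface text tells. Its arguments: {"type":"object","properties":{"commands":{"type":"array"}},"required":["commands"]}

```bash
mkdir -p pics; cat > h.py <<'E'
import numpy as np, cv2
from station import r, viewer, job, spotter
def save(p,n): cv2.imwrite(f'pics/{n}.png',cv2.cvtColor(p if isinstance(p,np.ndarray) else p['image'],cv2.COLOR_RGB2BGR))
def ray(p,uv):
    d=np.array([(uv[0]-p['cx'])/p['fx'],(uv[1]-p['cy'])/p['fy'],1.]);R=np.array(p['R']);t=np.array(p['t'])
    return -R.T@t,R.T@d
def atz(p,uv,z):
    o,d=ray(p,uv);return o+d*(z-o[2])/d[2]
def proj(p,X):
    c=np.array(p['R'])@np.array(X)+np.array(p['t']);return np.array([p['fx']*c[0]/c[2]+p['cx'],p['fy']*c[1]/c[2]+p['cy']])
E
python3 - <<'E'
from h import *
s=r.sense();print(s['time_s'],s['tcp_pos'],s['ee_rot'],s['gripper_width'])
a=viewer.capture('scene');b=viewer.capture('side')
save(np.hstack([a['image'],b['image']])[:, :],'x')
save(a,'scene1');save(b,'side1')
for p,n in((a,'scene'),(b,'side')):
  print(n,'cam',ray(p,(256,192)))
  for k,z in (('bath',.05),('lid_handle',.102),('lid',.1),('stay_knob',.036),('long_injector_barrel',.012),('short_injector_barrel',.012),('bottle',.08),('tube',.08),('manifold',.05)):
    print(k,[(np.round(q['uv']),round(q['score'],2),np.round(atz(p,q['uv'],z),3)) for q in spotter.find_in(k,p)[:4]])
E
```

```text
0.0 [ 0.14530157 -0.6072774   0.24045748] [[-6.11968586e-04 -2.32483667e-01  9.72600108e-01]
 [ 2.13017758e-03  9.72597780e-01  2.32484451e-01]
 [-9.99997544e-01  2.21408413e-03 -9.99677921e-05]] 1.0008580385671788
scene cam (array([ 1.11909845, -0.07159563,  0.81876051]), array([-0.6174629 , -0.03302542, -0.78601653]))
bath [(array([345., 220.]), 0.81, array([0.599, 0.13 , 0.05 ])), (array([405., 167.]), 0.53, array([0.402, 0.327, 0.05 ])), (array([262., 204.]), 0.28, array([ 0.555, -0.085,  0.05 ]))]
lid_handle [(array([346., 213.]), 0.94, array([0.612, 0.123, 0.102]))]
lid [(array([348., 214.]), 0.82, array([0.615, 0.128, 0.1  ]))]
stay_knob [(array([269., 205.]), 0.43, array([ 0.547, -0.067,  0.036])), (array([347., 210.]), 0.27, array([0.556, 0.144, 0.036]))]
long_injector_barrel [(array([120., 234.]), 0.77, array([ 0.642, -0.458,  0.012])), (array([127., 180.]), 0.74, array([ 0.455, -0.493,  0.012])), (array([158., 202.]), 0.62, array([ 0.534, -0.381,  0.012]))]
short_injector_barrel [(array([192., 166.]), 0.57, array([ 0.394, -0.308,  0.012])), (array([267., 206.]), 0.49, arra
[... 656 characters left out ...]
 0.1  ]))]
stay_knob [(array([256., 191.]), 0.61, array([ 0.564, -0.018,  0.036]))]
long_injector_barrel [(array([231., 314.]), 0.97, array([ 0.457, -0.488,  0.012])), (array([218., 132.]), 0.74, array([0.46 , 0.475, 0.012])), (array([304., 296.]), 0.68, array([ 0.636, -0.452,  0.012])), (array([258., 278.]), 0.55, array([ 0.532, -0.376,  0.012]))]
short_injector_barrel [(array([209., 262.]), 0.57, array([ 0.409, -0.302,  0.012]))]
bottle [(array([205., 186.]), 0.88, array([ 0.407, -0.033,  0.08 ]))]
tube [(array([220., 132.]), 0.72, array([0.465, 0.333, 0.08 ])), (array([263., 155.]), 0.19, array([0.606, 0.137, 0.08 ]))]
manifold [(array([301., 242.]), 0.7, array([ 0.656, -0.296,  0.05 ]))]
```

```bash
ls . pics
```

```text
.:
h.py
pics

pics:
scene1.png
side1.png
x.png
```

```bash
python3 -c "
import cv2,numpy as np
a=cv2.imread('pics/scene1.png')[120:290,80:440];b=cv2.imread('pics/side1.png')[110:340,170:370]
cv2.imwrite('pics/sc2.png',cv2.resize(a,None,fx=2.2,fy=2.2,interpolation=2));cv2.imwrite('pics/sd2.png',cv2.resize(b,None,fx=2.6,fy=2.6,interpolation=2))"
```

```text
(no output)
```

View pics/sc2.png

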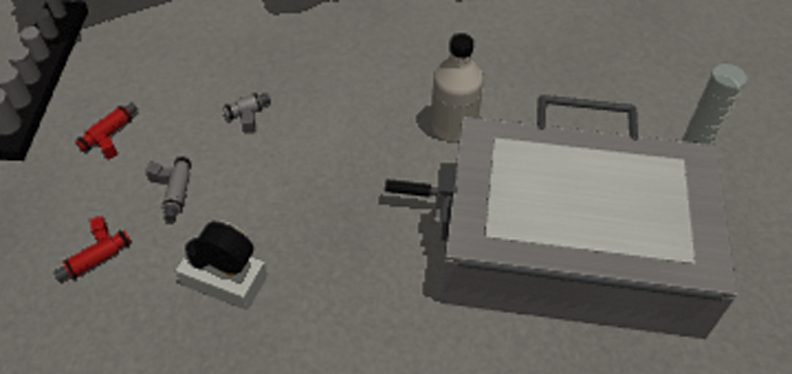

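View pics/sd2.png

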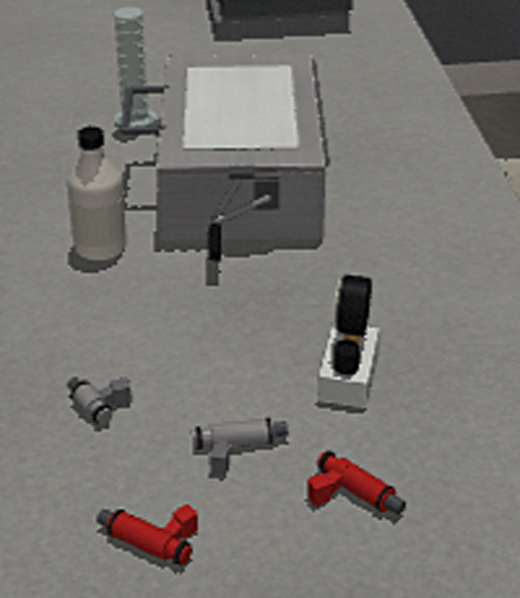

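The scene view shows two red look-alikes at (127,180) and (120,234). The plain steel long injector is at (158,202), nozzle towards +x, with its socket towards −y. The short steel one is at (192,166). The handle faces the robot between the bottle and the tube. I choose (158,202).

```bash
cat > fit.py <<'E'
from h import *
from scipy.optimize import least_squares
a=viewer.capture('scene');b=viewer.capture('side')
L=[[-.1,-.15],[-.1,.15],[.1,-.15],[.1,.15]]
A=np.array([[463,117],[722,145],[448,262],[733,294]])/2.2+[80,120]
B=np.array([[156,163],[167,55],[326,165],[313,58]])/2.6+[170,110]
def pts(v,l,z): c,s=np.cos(v[2]),np.sin(v[2]);return np.array([v[0]+c*l[0]-s*l[1],v[1]+s*l[0]+c*l[1],z])
f=lambda v:np.concatenate([proj(p,pts(v,l,.099))-q for p,Q in((a,A),(b,B)) for l,q in zip(L,Q)])
s=least_squares(f,[.62,.12,0],loss='soft_l1');print('bath',s.x[:2],np.degrees(s.x[2]));print(np.round(f(s.x).reshape(-1,2),1).tolist())
v=s.x
print('handle',pts(v,[-.145,0],.102),'knob',pts(v,[-.032,-.207],.036),'hinge',pts(v,[.1,0],.098),'pivot',pts(v,[-.015,-.025],.053))
for p,k in((a,'scene'),(b,'side')):
  print(k,'handle pred',proj(p,pts(v,[-.145,0],.102)),[q['uv'] for q in spotter.find_in('lid_handle',p)],'knob pred',proj(p,pts(v,[-.032,-.207],.036)))
  for q in spotter.silhouettes('long_injector_barrel',p):
    m=q['region'];g=atz(p,q['uv'],.012)
    if abs(g[0]-.533)>.04 or abs(g[1]+.38)>.04: continue
    P=np.array([atz(p,(u,w),.012)[:2] for w,u in np.argwhere(m)])
    box=cv2.minAreaRect((P*1000).astype(np.float32));print(q['score'],'n',len(P),'mean',P.mean(0),box)
    im=p['image'];u,w=map(int,q['uv']);save(cv2.resize(im[w-25:w+25,u-30:u+30],None,fx=8,fy=8,interpolation=2),'inj_'+k)
A1=cv2.imread('pics/inj_scene.png')
B1=cv2.imread('pics/inj_side.png') 
if A1 is not None and B1 is not None: cv2.imwrite('pics/inj.png',np.vstack([A1,B1])[:, :])
E
python3 fit.py; ls pics
```

```text
bath [0.60191523 0.12821154] -6.0812048078475645
[[0.6, 0.4], [-2.6, 0.6], [-0.3, -1.9], [2.1, 0.7], [0.2, 2.0], [0.1, 0.5], [-0.1, 0.3], [-0.8, -1.5]]
handle [0.45773118 0.14357253 0.102     ] knob [ 0.54816616 -0.07423361  0.036     ] hinge [0.7013525  0.11761775 0.098     ] pivot [0.58435119 0.10494129 0.053     ]
scene handle pred [347.57938781 166.74843401] [[343.0, 212.9]] knob pred [266.31233205 205.03290147]
0.84 n 254 mean [ 0.53659825 -0.38162852] ((543.9075927734375, -377.541015625), (92.92240905761719, 52.38197326660156), 23.704835891723633)
side handle pred [218.91798114 150.82925653] [[260.1, 155.0]] knob pred [252.57799862 201.7767291 ]
0.71 n 402 mean [ 0.5397652  -0.37931633] ((538.5418701171875, -375.69384765625), (94.84452819824219, 61.56987762451172), 35.113399505615234)
inj.png
inj_scene.png
inj_side.png
sc2.png
scene1.png
sd2.png
side1.png
x.png
```

View pics/inj.png

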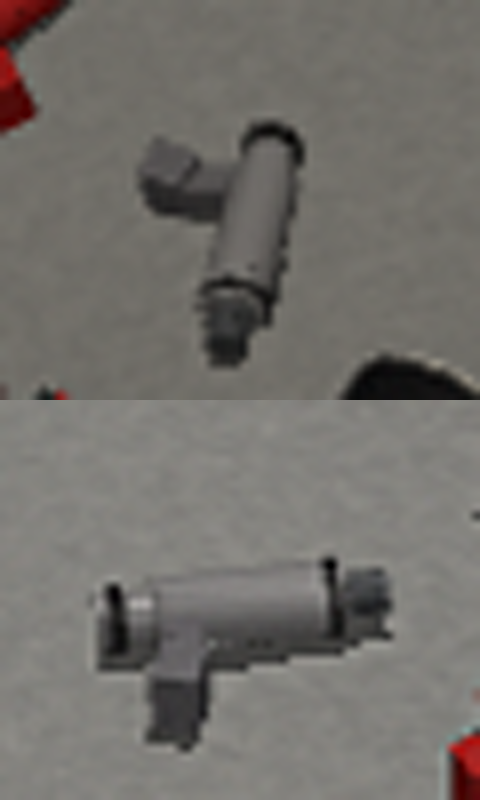

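```bash
cat > plan.py <<'E'
from h import *
from scipy.spatial.transform import Rotation as Ro
import json
BX,BY,BW=.602,.128,np.radians(-6.08)
def bw(x,y,z): c,s=np.cos(BW),np.sin(BW);return [BX+c*x-s*y,BY+s*x+c*y,z]
def down(yaw):  # tool x down, tool y at yaw deg
    a=np.radians(yaw);y=np.array([np.cos(a),np.sin(a),0]);x=np.array([0,0,-1.]);return np.c_[x,y,np.cross(x,y)]
def plan(wps,start=None,mm=200,deg=34):
    """wps: (pos,R,fingers[,ncalls]); prints one end row per call"""
    s=r.sense();p,R=(np.array(s['tcp_pos']),np.array(s['ee_rot'])) if start is None else start
    for w in wps:
        P,Rt,f=np.array(w[0]),w[1],w[2]
        d=np.linalg.norm(P-p)*1000;an=np.degrees(Ro.from_matrix(R.T@Rt).magnitude())
        n=w[3] if len(w)>3 else max(1,int(np.ceil(max(d/mm,an/deg))))
        p0,R0=p,R;rv=Ro.from_matrix(R0.T@Rt).as_rotvec()
        for i in range(1,n+1):
            t=R.T@(p0+(P-p0)*i/n-p)/.75; a=Ro.from_matrix(R.T@R0@Ro.from_rotvec(rv*i/n).as_matrix()).as_rotvec()/np.pi
            t,a=np.round(t,3),np.round(a,4)
            rows=int(np.ceil(max(np.linalg.norm(t)*750/41.7,np.linalg.norm(a)*180/7.16)))
            print(json.dumps(dict(fingers=f,tx=t[0],ty=t[1],tz=t[2],ax=a[0],ay=a[1],az=a[2])),'rows',rows)
            p,R=p+R@t*.75,R@Ro.from_rotvec(a*np.pi).as_matrix()
    return p,R
E
python3 - <<'E'
from plan import *
D=down(173.9)
h=bw(-.145,0,.102);print(h)
e=plan([([.36,-.25,.25],down(140),.17),([h[0],h[1],.2],D,.17),(h,D,.17)])
print('raise')
wp=[]
for th in np.arange(.2,1.41,.2):
    q=th+.0163;wp.append((bw(.1-.245*np.cos(q),0,.098+.245*np.sin(q)),D,1,1))
plan(wp,(np.array(h),D))
E
```

```text
[np.float64(0.4578156283767095), np.float64(0.1433579614401415), 0.102]
{"fingers": 0.17, "tx": -0.004, "ty": 0.132, "tz": 0.13, "ax": -0.0677, "ay": -0.0, "az": 0.0} rows 4
{"fingers": 0.17, "tx": -0.004, "ty": 0.103, "tz": 0.155, "ax": -0.0677, "ay": -0.0, "az": 0.0} rows 4
{"fingers": 0.17, "tx": -0.003, "ty": 0.067, "tz": 0.172, "ax": -0.0676, "ay": -0.0, "az": 0.0} rows 4
{"fingers": 0.17, "tx": 0.022, "ty": 0.079, "tz": 0.162, "ax": -0.0628, "ay": -0.0, "az": 0.0} rows 4
{"fingers": 0.17, "tx": 0.022, "ty": 0.046, "tz": 0.174, "ax": -0.0628, "ay": -0.0, "az": 0.0} rows 4
{"fingers": 0.17, "tx": 0.022, "ty": 0.01, "tz": 0.18, "ax": -0.0628, "ay": -0.0, "az": 0.0} rows 4
{"fingers": 0.17, "tx": 0.131, "ty": 0.0, "tz": 0.0, "ax": 0.0, "ay": -0.0, "az": 0.0} rows 3
raise
{"fingers": 1, "tx": -0.065, "ty": -0.008, "tz": 0.0, "ax": 0.0, "ay": 0.0, "az": 0.0} rows 2
{"fingers": 1, "tx": -0.062, "ty": -0.02, "tz": 0.0, "ax": 0.0, "ay": 0.0, "az": 0.0} rows 2
{"fingers": 1, "tx": -0.056, "ty": -0.032, "tz": 0.0, "ax": 0.0, "ay": 0.0, "az": 0.0} rows 2
{"fingers": 1, "tx": -0.05, "ty": -0.043, "tz": 0.0, "ax": 0.0, "ay": 0.0, "az": 0.0} rows 2
{"fingers": 1, "tx": -0.039, "ty": -0.052, "tz": 0.0, "ax": 0.0, "ay": 0.0, "az": 0.0} rows 2
{"fingers": 1, "tx": -0.029, "ty": -0.058, "tz": 0.0, "ax": 0.0, "ay": 0.0, "az": 0.0} rows 2
{"fingers": 1, "tx": -0.016, "ty": -0.063, "tz": 0.0, "ax": 0.0, "ay": 0.0, "az": 0.0} rows 2
```

>>> play_rows(commands=[{"fingers":0.17,"tx":-0.004,"ty":0.132,"tz":0.13,"ax":-0.0677,"ay":0,"az":0},{"fingers":0.17,"tx":-0.004,"ty":0.132,"tz":0.13,"ax":-0.0677,"ay":0,"az":0},{"fingers":0.17,"tx":-0.004,"ty":0.132,"tz":0.13,"ax":-0.0677,"ay":0,"az":0},{"fingers":0.17,"tx":-0.004,"ty":0.132,"tz":0.13,"ax":-0.0677,"ay":0,"az":0}])

```text
time_s: 1.63
tcp_pos: [0.2184, -0.4854, 0.2449]
ee_rot: [[0.001, -0.435, 0.9], [0.001, 0.9, 0.435], [-1.0, 0.0, 0.001]]
wrist_force: [-0.5, 0.4, -0.2]
gripper_width: 0.784
```

>>> play_rows(commands=[{"fingers":0.17,"tx":-0.004,"ty":0.103,"tz":0.155,"ax":-0.0677,"ay":0,"az":0},{"fingers":0.17,"tx":-0.004,"ty":0.103,"tz":0.155,"ax":-0.0677,"ay":0,"az":0},{"fingers":0.17,"tx":-0.004,"ty":0.103,"tz":0.155,"ax":-0.0677,"ay":0,"az":0},{"fingers":0.17,"tx":-0.004,"ty":0.103,"tz":0.155,"ax":-0.0677,"ay":0,"az":0}])

```text
time_s: 1.97
tcp_pos: [0.2898, -0.3658, 0.2481]
ee_rot: [[0.001, -0.616, 0.788], [0.0, 0.788, 0.616], [-1.0, -0.001, 0.001]]
wrist_force: [0.8, -0.4, -0.3]
gripper_width: 0.48
```

>>> play_rows(commands=[{"fingers":0.17,"tx":-0.003,"ty":0.067,"tz":0.172,"ax":-0.0676,"ay":0,"az":0},{"fingers":0.17,"tx":-0.003,"ty":0.067,"tz":0.172,"ax":-0.0676,"ay":0,"az":0},{"fingers":0.17,"tx":-0.003,"ty":0.067,"tz":0.172,"ax":-0.0676,"ay":0,"az":0},{"fingers":0.17,"tx":-0.003,"ty":0.067,"tz":0.172,"ax":-0.0676,"ay":0,"az":0}])

```text
time_s: 2.3
tcp_pos: [0.3615, -0.247, 0.2504]
ee_rot: [[0.002, -0.769, 0.64], [-0.0, 0.64, 0.769], [-1.0, -0.002, 0.001]]
wrist_force: [0.7, 0.8, 0.4]
gripper_width: 0.419
```

>>> play_rows(commands=[{"fingers":0.17,"tx":0.022,"ty":0.079,"tz":0.162,"ax":-0.0628,"ay":0,"az":0},{"fingers":0.17,"tx":0.022,"ty":0.079,"tz":0.162,"ax":-0.0628,"ay":0,"az":0},{"fingers":0.17,"tx":0.022,"ty":0.079,"tz":0.162,"ax":-0.0628,"ay":0,"az":0},{"fingers":0.17,"tx":0.022,"ty":0.079,"tz":0.162,"ax":-0.0628,"ay":0,"az":0}])

```text
time_s: 2.63
tcp_pos: [0.393, -0.1153, 0.2331]
ee_rot: [[0.001, -0.879, 0.476], [0.001, 0.476, 0.879], [-1.0, -0.0, 0.001]]
wrist_force: [-0.5, -0.7, -0.2]
gripper_width: 0.412
```

>>> play_rows(commands=[{"fingers":0.17,"tx":0.022,"ty":0.046,"tz":0.174,"ax":-0.0628,"ay":0,"az":0},{"fingers":0.17,"tx":0.022,"ty":0.046,"tz":0.174,"ax":-0.0628,"ay":0,"az":0},{"fingers":0.17,"tx":0.022,"ty":0.046,"tz":0.174,"ax":-0.0628,"ay":0,"az":0},{"fingers":0.17,"tx":0.022,"ty":0.046,"tz":0.174,"ax":-0.0628,"ay":0,"az":0}])

```text
time_s: 2.97
tcp_pos: [0.426, 0.016, 0.2167]
ee_rot: [[0.001, -0.956, 0.295], [0.001, 0.295, 0.956], [-1.0, -0.001, 0.001]]
wrist_force: [-0.4, 0.2, 0.3]
gripper_width: 0.415
```

>>> play_rows(commands=[{"fingers":0.17,"tx":0.022,"ty":0.01,"tz":0.18,"ax":-0.0628,"ay":0,"az":0},{"fingers":0.17,"tx":0.022,"ty":0.01,"tz":0.18,"ax":-0.0628,"ay":0,"az":0},{"fingers":0.17,"tx":0.022,"ty":0.01,"tz":0.18,"ax":-0.0628,"ay":0,"az":0},{"fingers":0.17,"tx":0.022,"ty":0.01,"tz":0.18,"ax":-0.0628,"ay":0,"az":0},{"fingers":0.17,"tx":0.022,"ty":0.01,"tz":0.18,"ax":-0.0628,"ay":0,"az":0}])

```text
time_s: 3.38
tcp_pos: [0.4587, 0.1455, 0.1997]
ee_rot: [[-0.0, -0.995, 0.103], [-0.0, 0.103, 0.995], [-1.0, 0.0, -0.0]]
wrist_force: [0.4, -0.8, 0.0]
gripper_width: 0.413
```

```bash
cat >> plan.py <<'E'
def wproj(p,T,X):
    pos,R=T;c=np.linalg.inv(np.array(p['mount']))@np.r_[R.T@(np.array(X)-pos),1];c=c[:3]
    th=np.arctan2(np.hypot(c[0],c[1]),c[2]);ph=np.arctan2(c[1],c[0]);return np.array([p['cx']+p['fx']*th*np.cos(ph),p['cy']+p['fy']*th*np.sin(ph)])
def wray(p,T,uv):
    pos,R=T;u=(uv[0]-p['cx'])/p['fx'];v=(uv[1]-p['cy'])/p['fy'];th=np.hypot(u,v)
    d=np.array([np.sin(th)*u/th,np.sin(th)*v/th,np.cos(th)]);M=np.array(p['mount'])
    return pos+R@M[:3,3],R@M[:3,:3]@d
def watz(p,T,uv,z): o,d=wray(p,T,uv);return o+d*(z-o[2])/d[2]
def pose(): s=r.sense();return np.array(s['tcp_pos']),np.array(s['ee_rot'])
E
python3 - <<'E'
from plan import *
T=pose();print(T, r.sense()['joints'],r.sense()['time_s'])
p=viewer.capture('wrist');im=p['image'].copy()
for X in (bw(-.145,0,.102),bw(-.145,-.05,.102),bw(-.145,.05,.102),bw(-.1,-.15,.1),bw(-.1,.15,.1)):
    u=wproj(p,T,X);print(u);cv2.drawMarker(im,tuple(int(a) for a in u),(255,0,0),0,10,1)
save(im,'w1');print(np.array(p['mount']).round(3).tolist())
E
```

```text
(array([0.45866123, 0.14552515, 0.19971748]), array([[-4.01451547e-04, -9.94693877e-01,  1.02878232e-01],
       [-4.23813371e-04,  1.02878400e-01,  9.94693850e-01],
       [-9.99999830e-01,  3.55720215e-04, -4.62865258e-04]])) [ 3.70025463e+01  1.02033514e+01 -2.27437898e+01  6.60992715e-03
 -5.70858427e+01 -4.29110811e+01] 3.3833
[256.36862205 194.33139917]
[256.59355076 135.92640023]
[256.17480661 246.03116846]
[201.63570011  17.36134056]
[214.7926241  323.16791516]
[[0.0, -0.3, 0.954, -0.143], [1.0, 0.001, -0.0, 0.001], [-0.001, 0.954, 0.3, -0.083], [0.0, 0.0, 0.0, 1.0]]
```

View pics/w1.png

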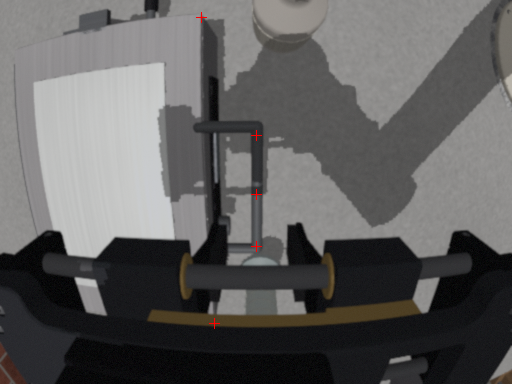

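The wrist view shows the bar at column 257 (rows 127–246), within about 2 px of my model. The fingers straddle it. Now to go down, grip and lift.

>>> play_rows(commands=[{"fingers":0.17,"tx":0.05,"ty":0,"tz":0,"ax":0,"ay":0,"az":0},{"fingers":0.17,"tx":0.1,"ty":0,"tz":0,"ax":0,"ay":0,"az":0},{"fingers":0.17,"tx":0.13,"ty":0,"tz":0,"ax":0,"ay":0,"az":0},{"fingers":0.17,"tx":0.13,"ty":0,"tz":0,"ax":0,"ay":0,"az":0}])

```text
time_s: 3.77
tcp_pos: [0.4545, 0.1396, 0.0989]
ee_rot: [[-0.009, -0.994, 0.109], [-0.005, 0.109, 0.994], [-1.0, 0.009, -0.006]]
wrist_force: [-0.7, -0.5, 0.1]
gripper_width: 0.419
```

>>> play_rows(commands=[{"fingers":1,"tx":0,"ty":0,"tz":0,"ax":0,"ay":0,"az":0},{"fingers":1,"tx":0,"ty":0,"tz":0,"ax":0,"ay":0,"az":0},{"fingers":1,"tx":0,"ty":0,"tz":0,"ax":0,"ay":0,"az":0},{"fingers":1,"tx":0,"ty":0,"tz":0,"ax":0,"ay":0,"az":0},{"fingers":1,"tx":0,"ty":0,"tz":0,"ax":0,"ay":0,"az":0}])

```text
time_s: 4.18
tcp_pos: [0.4587, 0.1435, 0.1042]
ee_rot: [[0.002, -0.994, 0.106], [0.002, 0.106, 0.994], [-1.0, -0.002, 0.002]]
wrist_force: [-0.2, 0.1, -0.6]
gripper_width: 0.12
```

>>> play_rows(commands=[{"fingers":1,"tx":-0.016,"ty":-0.001,"tz":0,"ax":0,"ay":0,"az":0},{"fingers":1,"tx":-0.032,"ty":-0.003,"tz":0,"ax":0,"ay":0,"az":0},{"fingers":1,"tx":-0.048,"ty":-0.005,"tz":0,"ax":0,"ay":0,"az":0},{"fingers":1,"tx":-0.065,"ty":-0.008,"tz":0,"ax":0,"ay":0,"az":0}])

```text
time_s: 4.52
tcp_pos: [0.4636, 0.1427, 0.151]
ee_rot: [[-0.001, -0.994, 0.107], [0.001, 0.107, 0.994], [-1.0, 0.001, 0.001]]
wrist_force: [4.4, 1.0, -9.9]
gripper_width: 0.097
```

>>> play_rows(commands=[{"fingers":1,"tx":-0.016,"ty":-0.004,"tz":0,"ax":0,"ay":0,"az":0},{"fingers":1,"tx":-0.032,"ty":-0.009,"tz":0,"ax":0,"ay":0,"az":0},{"fingers":1,"tx":-0.047,"ty":-0.014,"tz":0,"ax":0,"ay":0,"az":0},{"fingers":1,"tx":-0.062,"ty":-0.02,"tz":0,"ax":0,"ay":0,"az":0}])

```text
time_s: 4.85
tcp_pos: [0.4775, 0.1412, 0.1969]
ee_rot: [[-0.003, -0.994, 0.107], [0.001, 0.107, 0.994], [-1.0, 0.003, 0.001]]
wrist_force: [1.8, 2.4, -10.1]
gripper_width: 0.103
```

>>> play_rows(commands=[{"fingers":1,"tx":-0.015,"ty":-0.007,"tz":0,"ax":0,"ay":0,"az":0},{"fingers":1,"tx":-0.029,"ty":-0.015,"tz":0,"ax":0,"ay":0,"az":0},{"fingers":1,"tx":-0.043,"ty":-0.023,"tz":0,"ax":0,"ay":0,"az":0},{"fingers":1,"tx":-0.056,"ty":-0.032,"tz":0,"ax":0,"ay":0,"az":0}])

```text
time_s: 5.18
tcp_pos: [0.4991, 0.1389, 0.2383]
ee_rot: [[-0.009, -0.994, 0.107], [0.001, 0.107, 0.994], [-1.0, 0.009, -0.0]]
wrist_force: [-7.7, 5.7, -4.8]
gripper_width: 0.104
```

>>> play_rows(commands=[{"fingers":1,"tx":-0.013,"ty":-0.01,"tz":0,"ax":0,"ay":0,"az":0},{"fingers":1,"tx":-0.026,"ty":-0.021,"tz":0,"ax":0,"ay":0,"az":0},{"fingers":1,"tx":-0.038,"ty":-0.032,"tz":0,"ax":0,"ay":0,"az":0},{"fingers":1,"tx":-0.05,"ty":-0.043,"tz":0,"ax":0,"ay":0,"az":0}])

```text
time_s: 5.52
tcp_pos: [0.5293, 0.1356, 0.2765]
ee_rot: [[-0.014, -0.994, 0.106], [0.001, 0.106, 0.994], [-1.0, 0.014, -0.001]]
wrist_force: [-14.2, 6.4, 2.0]
gripper_width: 0.109
```

>>> play_rows(commands=[{"fingers":1,"tx":-0.011,"ty":-0.013,"tz":0,"ax":0,"ay":0,"az":0},{"fingers":1,"tx":-0.021,"ty":-0.026,"tz":0,"ax":0,"ay":0,"az":0},{"fingers":1,"tx":-0.03,"ty":-0.039,"tz":0,"ax":0,"ay":0,"az":0},{"fingers":1,"tx":-0.039,"ty":-0.052,"tz":0,"ax":0,"ay":0,"az":0}])

```text
time_s: 5.85
tcp_pos: [0.5683, 0.1315, 0.3094]
ee_rot: [[-0.01, -0.994, 0.104], [0.001, 0.104, 0.995], [-1.0, 0.01, -0.0]]
wrist_force: [-17.5, 5.9, 13.5]
gripper_width: 0.097
```

```bash
python3 - <<'E'
from plan import *
s=r.sense();p=np.array(s['tcp_pos']);h=np.array(bw(.1,0,.098));d=p-h
print(s['time_s'],p,s['wrist_force'],s['gripper_width'],'r',np.linalg.norm(d),'th',np.arcsin(d[2]/.245)-.0163)
D=down(173.9)
wp=[]
for th in (1.2,1.3,1.4):
    q=th+.0163;wp.append((bw(.1-.245*np.cos(q),0,.098+.245*np.sin(q)),D,1,1))
e=plan(wp)
print('release up, over to knob; push')
# knob at about bath x 40..57 ; approach from -x
e=plan([(bw(.055,-.0,.395),D,.3),(bw(-.02,-.21,.35),D,1),(bw(-.02,-.212,.136),D,1),(bw(.048,-.212,.134),D,1)],e)
E
```

```text
5.85 [0.56826042 0.13149675 0.30942511] [-17.53637518   5.86673332  13.51197032] 0.09714673680678189 r 0.25027024780317386 th 1.02479821132199
{"fingers": 1, "tx": -0.025, "ty": -0.065, "tz": 0.0, "ax": 0.0006, "ay": -0.0001, "az": -0.0033} rows 2
{"fingers": 1, "tx": -0.01, "ty": -0.031, "tz": 0.0, "ax": -0.0, "ay": -0.0, "az": -0.0} rows 1
{"fingers": 1, "tx": -0.007, "ty": -0.032, "tz": 0.0, "ax": -0.0, "ay": -0.0, "az": -0.0} rows 1
release up, over to knob; push
{"fingers": 0.3, "tx": -0.073, "ty": 0.01, "tz": 0.0, "ax": -0.0, "ay": -0.0, "az": -0.0} rows 2
{"fingers": 1, "tx": 0.03, "ty": 0.05, "tz": -0.14, "ax": -0.0, "ay": -0.0, "az": -0.0} rows 3
{"fingers": 1, "tx": 0.03, "ty": 0.05, "tz": -0.14, "ax": -0.0, "ay": -0.0, "az": -0.0} rows 3
{"fingers": 1, "tx": 0.143, "ty": -0.0, "tz": -0.001, "ax": -0.0, "ay": -0.0, "az": -0.0} rows 3
{"fingers": 1, "tx": 0.143, "ty": -0.0, "tz": -0.002, "ax": -0.0, "ay": -0.0, "az": -0.0} rows 3
{"fingers": 1, "tx": 0.002, "ty": -0.091, "tz": 0.0, "ax": -0.0, "ay": -0.0, "az": -0.0} rows 2
```

```bash
python3 - <<'E'
from plan import *
D=down(173.9);wp=[]
for th in (1.2,1.3,1.39):
    q=th+.0163;wp.append((bw(.1-.249*np.cos(q),0,.098+.249*np.sin(q)),D,1,1))
e=plan(wp);print(e[0])
E
```

```text
{"fingers": 1, "tx": -0.03, "ty": -0.063, "tz": 0.0, "ax": 0.0006, "ay": -0.0001, "az": -0.0033} rows 2
{"fingers": 1, "tx": -0.01, "ty": -0.032, "tz": 0.0, "ax": -0.0, "ay": -0.0, "az": -0.0} rows 1
{"fingers": 1, "tx": -0.006, "ty": -0.029, "tz": 0.0, "ax": -0.0, "ay": -0.0, "az": -0.0} rows 1
[0.66097707 0.12168578 0.34342415]
```

>>> play_rows(commands=[{"fingers":1,"tx":-0.012,"ty":-0.015,"tz":0,"ax":0,"ay":0,"az":0},{"fingers":1,"tx":-0.02,"ty":-0.029,"tz":0,"ax":0,"ay":0,"az":0},{"fingers":1,"tx":-0.027,"ty":-0.043,"tz":0,"ax":0,"ay":0,"az":0},{"fingers":1,"tx":-0.033,"ty":-0.057,"tz":0,"ax":0,"ay":0,"az":0},{"fingers":1,"tx":-0.038,"ty":-0.072,"tz":0,"ax":0,"ay":0,"az":0}])

```text
time_s: 6.27
tcp_pos: [0.6244, 0.1255, 0.3383]
ee_rot: [[-0.004, -0.995, 0.105], [0.001, 0.105, 0.995], [-1.0, 0.004, 0.0]]
wrist_force: [-9.4, 3.3, 8.6]
gripper_width: 0.102
```

>>> play_rows(commands=[{"fingers":1,"tx":-0.005,"ty":-0.016,"tz":0,"ax":0,"ay":0,"az":0},{"fingers":1,"tx":-0.008,"ty":-0.031,"tz":0,"ax":0,"ay":0,"az":0},{"fingers":1,"tx":-0.01,"ty":-0.044,"tz":0,"ax":0,"ay":0,"az":0},{"fingers":1,"tx":-0.01,"ty":-0.044,"tz":0,"ax":0,"ay":0,"az":0}])

```text
time_s: 6.6
tcp_pos: [0.6609, 0.1216, 0.3474]
ee_rot: [[0.005, -0.994, 0.105], [0.001, 0.105, 0.994], [-1.0, -0.005, 0.001]]
wrist_force: [-1.3, 0.7, 9.5]
gripper_width: 0.1
```

```bash
python3 - <<'E'
from plan import *
print(r.sense()['wrist_force'])
a=viewer.capture('scene');b=viewer.capture('side')
for p in (a,b):
  for x in (.0,.04,.057): print(x,proj(p,bw(x,-.207,.135)))
  print([(np.round(q['uv']),round(q['score'],2)) for q in spotter.find_in('stay_knob',p)])
save(np.vstack([cv2.resize(a['image'][90:270,220:440],None,fx=2.2,fy=2.2),cv2.resize(b['image'][110:220,180:400],None,fx=2.2,fy=2.2)])[:600],'lift')
E
```

```text
[-1.26892353  0.67679994  9.46932647]
0.0 [265.18596758 191.70821724]
0.04 [262.8933366  204.73457995]
0.057 [261.87768967 210.50532341]
[(array([260., 205.]), 0.49)]
0.0 [262.75717861 173.82088447]
0.04 [276.42989856 173.61792207]
0.057 [282.24310434 173.53162892]
[(array([281., 169.]), 0.56)]
```

View pics/lift.png

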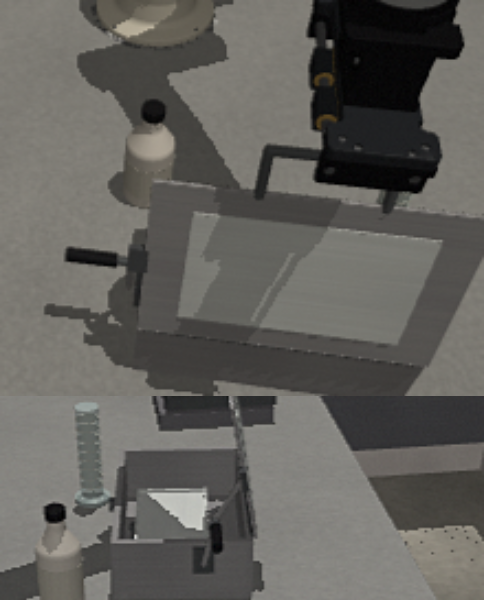

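Lid near top, knob at about bath x = 50 mm (scene (260,205)), the stay almost straight. I release, lift clear, go round to the knob's −x side and push level.

>>> play_rows(commands=[{"fingers":0.3,"tx":0,"ty":0,"tz":0,"ax":0,"ay":0,"az":0},{"fingers":0.3,"tx":0,"ty":0,"tz":0,"ax":0,"ay":0,"az":0},{"fingers":0.3,"tx":-0.05,"ty":0,"tz":0,"ax":0,"ay":0,"az":0},{"fingers":0.3,"tx":-0.075,"ty":0,"tz":0,"ax":0,"ay":0,"az":0}])

```text
time_s: 7.13
tcp_pos: [0.6598, 0.1211, 0.4002]
ee_rot: [[-0.001, -0.994, 0.106], [-0.002, 0.106, 0.994], [-1.0, 0.001, -0.002]]
wrist_force: [0.7, -0.9, 1.8]
gripper_width: 0.304
```

>>> play_rows(commands=[{"fingers":1,"tx":0,"ty":0.05,"tz":-0.14,"ax":0,"ay":0,"az":0},{"fingers":1,"tx":0,"ty":0.05,"tz":-0.14,"ax":0,"ay":0,"az":0},{"fingers":1,"tx":0,"ty":0.05,"tz":-0.14,"ax":0,"ay":0,"az":0}])

```text
time_s: 7.38
tcp_pos: [0.6102, 0.0193, 0.3994]
ee_rot: [[-0.0, -0.994, 0.106], [-0.0, 0.106, 0.994], [-1.0, 0.0, -0.0]]
wrist_force: [-0.6, 0.7, 0.0]
gripper_width: 0.201
```

>>> play_rows(commands=[{"fingers":1,"tx":0.06,"ty":0.06,"tz":-0.14,"ax":0,"ay":0,"az":0},{"fingers":1,"tx":0.06,"ty":0.06,"tz":-0.14,"ax":0,"ay":0,"az":0},{"fingers":1,"tx":0.06,"ty":0.06,"tz":-0.14,"ax":0,"ay":0,"az":0}])

```text
time_s: 7.63
tcp_pos: [0.5541, -0.0798, 0.3534]
ee_rot: [[-0.0, -0.994, 0.106], [0.0, 0.106, 0.994], [-1.0, 0.0, 0.0]]
wrist_force: [-0.1, 0.1, 0.4]
gripper_width: 0.024
```

>>> play_rows(commands=[{"fingers":1,"tx":0.2,"ty":0,"tz":0,"ax":0,"ay":0,"az":0},{"fingers":1,"tx":0.2,"ty":0,"tz":0,"ax":0,"ay":0,"az":0},{"fingers":1,"tx":0.2,"ty":0,"tz":0,"ax":0,"ay":0,"az":0},{"fingers":1,"tx":0.2,"ty":0,"tz":0,"ax":0,"ay":0,"az":0}])

```text
time_s: 7.97
tcp_pos: [0.5528, -0.0788, 0.1996]
ee_rot: [[-0.007, -0.994, 0.108], [0.001, 0.108, 0.994], [-1.0, 0.007, 0.0]]
wrist_force: [0.1, 0.8, -0.5]
gripper_width: 0.007
```

```bash
python3 - <<'E'
from plan import *
s=r.sense();T=pose();print(s['time_s'],T[0],s['wrist_force'],s['gripper_width'])
c,sn=np.cos(BW),np.sin(BW);d=T[0]-[BX,BY,0];print('in bath',c*d[0]+sn*d[1],-sn*d[0]+c*d[1])
D=down(173.9)
plan([(bw(-.025,-.212,.136),D,1),(bw(.048,-.212,.136),D,1,1)])
E
```

```text
7.9667 [ 0.55275733 -0.07883904  0.19960599] [ 0.0544556   0.84755251 -0.52058121] 0.006896186465393814
in bath -0.027057916354876928 -0.2108912045538015
{"fingers": 1, "tx": 0.085, "ty": -0.003, "tz": -0.001, "ax": -0.0005, "ay": 0.0, "az": -0.0021} rows 2
{"fingers": 1, "tx": -0.0, "ty": -0.098, "tz": -0.0, "ax": -0.0, "ay": 0.0, "az": -0.0} rows 2
```

>>> play_rows(commands=[{"fingers":1,"tx":0.05,"ty":0,"tz":0,"ax":0,"ay":0,"az":0},{"fingers":1,"tx":0.085,"ty":-0.003,"tz":0,"ax":0,"ay":0,"az":0},{"fingers":1,"tx":0.085,"ty":-0.003,"tz":0,"ax":0,"ay":0,"az":0}])

```text
time_s: 8.22
tcp_pos: [0.5538, -0.0789, 0.1342]
ee_rot: [[-0.013, -0.994, 0.108], [-0.0, 0.108, 0.994], [-1.0, 0.013, -0.001]]
wrist_force: [0.5, -0.0, -1.3]
gripper_width: 0.006
```

>>> play_rows(commands=[{"fingers":1,"tx":0,"ty":-0.03,"tz":0,"ax":0,"ay":0,"az":0},{"fingers":1,"tx":0,"ty":-0.05,"tz":0,"ax":0,"ay":0,"az":0},{"fingers":1,"tx":0,"ty":-0.065,"tz":0,"ax":0,"ay":0,"az":0},{"fingers":1,"tx":0,"ty":-0.08,"tz":0,"ax":0,"ay":0,"az":0}])

```text
time_s: 8.55
tcp_pos: [0.617, -0.085, 0.1411]
ee_rot: [[-0.003, -0.994, 0.107], [0.0, 0.107, 0.994], [-1.0, 0.003, 0.0]]
wrist_force: [-4.0, 0.1, -2.4]
gripper_width: 0.002
```

>>> play_rows(commands=[{"fingers":1,"tx":0,"ty":-0.008,"tz":0,"ax":0,"ay":0,"az":0},{"fingers":1,"tx":0,"ty":-0.013,"tz":0,"ax":0,"ay":0,"az":0},{"fingers":1,"tx":0,"ty":-0.013,"tz":0,"ax":0,"ay":0,"az":0}])

```text
time_s: 8.8
tcp_pos: [0.6275, -0.0862, 0.1406]
ee_rot: [[-0.0, -0.994, 0.106], [-0.0, 0.106, 0.994], [-1.0, 0.0, -0.0]]
wrist_force: [-1.8, 0.0, -0.8]
gripper_width: 0.005
```

```bash
python3 - <<'E'
from plan import *
s=r.sense();T=pose();print(s['time_s'],T[0],s['wrist_force'],s['gripper_width'])
c,sn=np.cos(BW),np.sin(BW);d=T[0]-[BX,BY,0];print('in bath',c*d[0]+sn*d[1],-sn*d[0]+c*d[1])
a=viewer.capture('scene');b=viewer.capture('side')
save(np.vstack([cv2.resize(a['image'][90:270,220:440],None,fx=2.2,fy=2.2),cv2.resize(b['image'][110:220,180:400],None,fx=2.2,fy=2.2)])[:600],'push')
E
```

```text
8.8 [ 0.62754645 -0.08619977  0.14063159] [-1.79233548  0.01881769 -0.7949307 ] 0.005436957572328253
in bath 0.048090141145556854 -0.21028909037960247
```

>>> play_rows(commands=[{"fingers":1,"tx":0,"ty":-0.004,"tz":0,"ax":0,"ay":0,"az":0},{"fingers":1,"tx":0,"ty":-0.008,"tz":0,"ax":0,"ay":0,"az":0},{"fingers":1,"tx":0,"ty":-0.008,"tz":0,"ax":0,"ay":0,"az":0}])

```text
time_s: 9.15
tcp_pos: [0.6283, -0.0863, 0.1409]
ee_rot: [[-0.012, -0.994, 0.106], [0.001, 0.106, 0.994], [-1.0, 0.012, -0.001]]
wrist_force: [-13.6, 3.9, 8.9]
gripper_width: 0.004
```

>>> play_rows(commands=[{"fingers":1,"tx":0,"ty":-0.003,"tz":0,"ax":0,"ay":0,"az":0},{"fingers":1,"tx":0,"ty":-0.003,"tz":0,"ax":0,"ay":0,"az":0}])

```text
time_s: 9.32
tcp_pos: [0.6285, -0.0864, 0.1409]
ee_rot: [[-0.017, -0.994, 0.107], [0.001, 0.107, 0.994], [-1.0, 0.017, -0.001]]
wrist_force: [-17.2, 5.8, 10.8]
gripper_width: 0.007
```

The knob met its stop, with the force rising and no travel. I back off in −x, rise, and check the lid.

>>> play_rows(commands=[{"fingers":1,"tx":0,"ty":0.04,"tz":0,"ax":0,"ay":0,"az":0},{"fingers":1,"tx":0,"ty":0.09,"tz":0,"ax":0,"ay":0,"az":0},{"fingers":1,"tx":0,"ty":0.09,"tz":0,"ax":0,"ay":0,"az":0}])

```text
time_s: 9.57
tcp_pos: [0.5606, -0.0798, 0.1395]
ee_rot: [[-0.007, -0.994, 0.107], [0.001, 0.107, 0.994], [-1.0, 0.008, 0.0]]
wrist_force: [0.0, -0.6, -1.3]
gripper_width: 0.007
```

>>> play_rows(commands=[{"fingers":-1,"tx":-0.16,"ty":0,"tz":-0.05,"ax":0,"ay":0,"az":0},{"fingers":-1,"tx":-0.16,"ty":0,"tz":-0.05,"ax":0,"ay":0,"az":0},{"fingers":-1,"tx":-0.16,"ty":0,"tz":-0.05,"ax":0,"ay":0,"az":0},{"fingers":-1,"tx":-0.16,"ty":0,"tz":-0.05,"ax":0,"ay":0,"az":0}])

```text
time_s: 9.9
tcp_pos: [0.569, -0.1195, 0.2712]
ee_rot: [[0.021, -0.994, 0.106], [-0.003, 0.106, 0.994], [-1.0, -0.021, -0.001]]
wrist_force: [0.7, -0.1, 1.0]
gripper_width: 0.225
```

```bash
python3 - <<'E'
from plan import *
a=viewer.capture('scene');b=viewer.capture('side')
save(np.vstack([cv2.resize(a['image'][90:270,220:440],None,fx=2.2,fy=2.2),cv2.resize(b['image'][110:220,180:400],None,fx=2.2,fy=2.2)])[:600],'locked')
# injector ends (offsets from crops)
ua,ub=[q['uv'] for q in spotter.find_in('long_injector_barrel',a)],[q['uv'] for q in spotter.find_in('long_injector_barrel',b)]
print(ua,ub)
for p,o,i,t in((a,(128,177),(272,130),(225,362)),(b,(228,253),(100,235),(390,205))):
    I=atz(p,np.array(o)+np.array(i)/8,.012);N=atz(p,np.array(o)+np.array(t)/8,.012)
    u=(I-N)/np.linalg.norm(I-N);print(I,N,np.linalg.norm(I-N),'ang',np.degrees(np.arctan2(u[1],u[0])),'barrel',N+u*.037*np.linalg.norm(I-N)/.092)
E
```

```text
[[126.6, 180.9], [160.2, 202.3], [122.4, 232.6]] [[232.6, 314.3], [303.2, 298.0], [258.6, 161.0], [259.8, 274.9], [302.9, 241.2]]
[ 0.50170231 -0.37650048  0.012     ] [ 0.60131704 -0.37110952  0.012     ] 0.09976049915148516 ang -176.90228339829835 barrel [ 0.5612546  -0.37327762  0.012     ]
[ 0.48686223 -0.38768734  0.012     ] [ 0.57840582 -0.3857956   0.012     ] 0.09156313882990233 ang -178.81615344016737 barrel [ 0.54158938 -0.38655641  0.012     ]
```

View pics/locked.png

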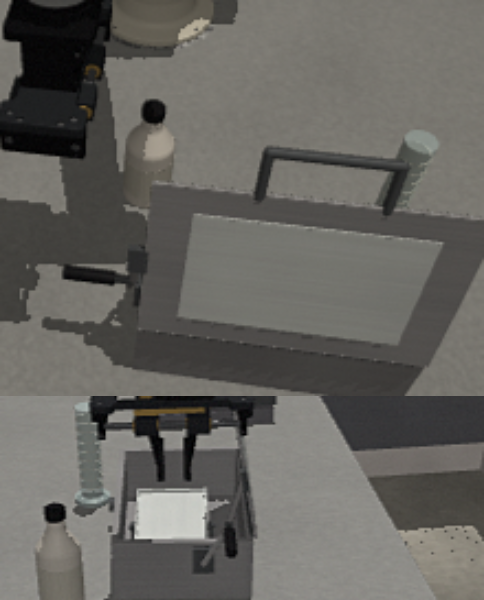

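Lid stands and the stay is folded past straight (the knob is beyond the line of the links). The injector's barrel is near (0.55, −0.38). Moving to hover there for a wrist look.

```bash
python3 - <<'E'
from plan import *
plan([([.55,-.375,.19],down(92),-.3)])
E
```

```text
{"fingers": -0.3, "tx": 0.031, "ty": -0.006, "tz": -0.115, "ax": 0.1517, "ay": 0.0001, "az": -0.0} rows 4
{"fingers": -0.3, "tx": 0.031, "ty": -0.058, "tz": -0.099, "ax": 0.1516, "ay": 0.0, "az": -0.0} rows 4
{"fingers": -0.3, "tx": 0.031, "ty": -0.097, "tz": -0.062, "ax": 0.1517, "ay": 0.0001, "az": -0.0} rows 4
```

>>> play_rows(commands=[{"fingers":-0.3,"tx":0.031,"ty":-0.006,"tz":-0.115,"ax":0.1517,"ay":0,"az":0},{"fingers":-0.3,"tx":0.031,"ty":-0.006,"tz":-0.115,"ax":0.1517,"ay":0,"az":0},{"fingers":-0.3,"tx":0.031,"ty":-0.006,"tz":-0.115,"ax":0.1517,"ay":0,"az":0},{"fingers":-0.3,"tx":0.031,"ty":-0.006,"tz":-0.115,"ax":0.1517,"ay":0,"az":0}])

```text
time_s: 10.43
tcp_pos: [0.5583, -0.2052, 0.2337]
ee_rot: [[-0.006, -0.83, 0.558], [0.001, 0.558, 0.83], [-1.0, 0.005, -0.003]]
wrist_force: [0.2, 0.4, 0.2]
gripper_width: 0.629
```

>>> play_rows(commands=[{"fingers":-0.3,"tx":0.031,"ty":-0.058,"tz":-0.099,"ax":0.1516,"ay":0,"az":0},{"fingers":-0.3,"tx":0.031,"ty":-0.058,"tz":-0.099,"ax":0.1516,"ay":0,"az":0},{"fingers":-0.3,"tx":0.031,"ty":-0.058,"tz":-0.099,"ax":0.1516,"ay":0,"az":0},{"fingers":-0.3,"tx":0.031,"ty":-0.058,"tz":-0.099,"ax":0.1516,"ay":0,"az":0}])

```text
time_s: 10.77
tcp_pos: [0.5537, -0.2911, 0.2101]
ee_rot: [[-0.006, -0.482, 0.876], [0.001, 0.876, 0.482], [-1.0, 0.004, -0.004]]
wrist_force: [-0.6, -0.1, -0.5]
gripper_width: 0.651
```

>>> play_rows(commands=[{"fingers":-0.3,"tx":0.031,"ty":-0.097,"tz":-0.062,"ax":0.1517,"ay":0,"az":0},{"fingers":-0.3,"tx":0.031,"ty":-0.097,"tz":-0.062,"ax":0.1517,"ay":0,"az":0},{"fingers":-0.3,"tx":0.031,"ty":-0.097,"tz":-0.062,"ax":0.1517,"ay":0,"az":0},{"fingers":-0.3,"tx":0.031,"ty":-0.097,"tz":-0.062,"ax":0.1517,"ay":0,"az":0},{"fingers":-0.3,"tx":0.031,"ty":-0.097,"tz":-0.062,"ax":0.1517,"ay":0,"az":0}])

```text
time_s: 11.18
tcp_pos: [0.5494, -0.3758, 0.1877]
ee_rot: [[-0.004, -0.032, 0.999], [0.002, 0.999, 0.032], [-1.0, 0.002, -0.004]]
wrist_force: [0.2, 0.7, 0.4]
gripper_width: 0.651
```

```bash
python3 - <<'E'
from plan import *
T=pose();p=viewer.capture('wrist');np.savez('w.npz',pos=T[0],R=T[1]);print(T[0],np.degrees(np.arctan2(T[1][1,1],T[1][0,1])))
im=p['image'].copy()
for q in spotter.silhouettes('long_injector_barrel',p):
    print(q['uv'],q['score'],watz(p,T,q['uv'],.012))
u=wproj(p,T,[.55,-.38,.012]);print(u)
x,y=np.clip(u.astype(int)-[80,60],0,[352,264]);print('crop',x,y)
save(cv2.resize(im[y:y+120,x:x+160],None,fx=5,fy=5,interpolation=cv2.INTER_CUBIC),'w2')
E
```

```text
[ 0.54938984 -0.37584163  0.18771082] 91.83733115264799
[157.4, 88.8] 0.96 [ 0.45443758 -0.48705125  0.012     ]
[256.2, 157.1] 0.88 [ 0.52907873 -0.37653891  0.012     ]
[194.6, 228.5] 0.81 [ 0.61751732 -0.44754807  0.012     ]
[252.47059442 175.49126699]
crop 172 115
```

View pics/w2.png

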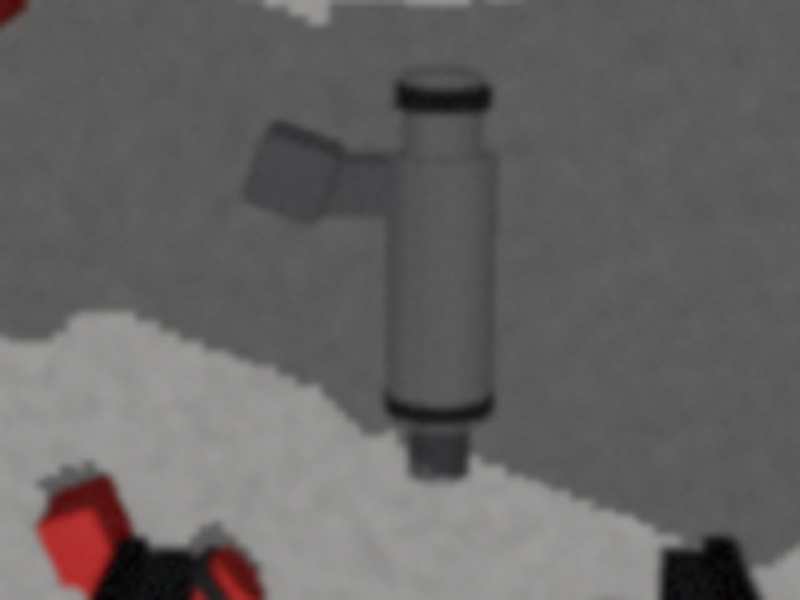

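The steel injector (not red): inlet end at crop (443,75), nozzle tip at (438,475), socket to the left at (300,175).

```bash
python3 - <<'E'
from plan import *
p=viewer.capture('wrist');T=pose()
I=watz(p,T,(172+443/5,115+78/5),.014);N=watz(p,T,(172+438/5,115+474/5),.012)
for q in((390,280),(495,280)):print(watz(p,T,(172+q[0]/5,115+q[1]/5),.012))
u=I-N;l=np.linalg.norm(u);u/=l;ang=np.degrees(np.arctan2(u[1],u[0]));b=N+u*.037*l/.092
print(I,N,l,ang,b)
Y=round(ang+270 if ang<0 else ang-90,1);print('yaw',Y)
plan([([b[0],b[1],.10],down(Y),-.3),([b[0],b[1],.024],down(Y),-.3)])
E
```

```text
[ 0.54693186 -0.38220026  0.012     ]
[ 0.5460072  -0.35884658  0.012     ]
[ 0.50120687 -0.37234166  0.014     ] [ 0.59274268 -0.36958403  0.012     ] 0.0915991698580711 -178.2744157519048 [ 0.55592936 -0.37069307  0.01280435]
yaw 91.7
{"fingers": -0.3, "tx": 0.12, "ty": 0.005, "tz": 0.008, "ax": 0.0027, "ay": -0.0004, "az": -0.0002} rows 3
{"fingers": -0.3, "tx": 0.101, "ty": 0.0, "tz": -0.0, "ax": 0.0, "ay": -0.0, "az": 0.0} rows 2
```

>>> play_rows(commands=[{"fingers":-0.3,"tx":0.05,"ty":0.005,"tz":0.008,"ax":0,"ay":0,"az":0},{"fingers":-0.3,"tx":0.1,"ty":0.005,"tz":0.008,"ax":0,"ay":0,"az":0},{"fingers":-0.3,"tx":0.14,"ty":0.005,"tz":0.008,"ax":0,"ay":0,"az":0},{"fingers":-0.3,"tx":0.18,"ty":0.005,"tz":0.008,"ax":0,"ay":0,"az":0},{"fingers":-0.3,"tx":0.18,"ty":0.005,"tz":0.008,"ax":0,"ay":0,"az":0}])

```text
time_s: 11.75
tcp_pos: [0.5523, -0.3686, 0.0487]
ee_rot: [[-0.012, -0.036, 0.999], [0.006, 0.999, 0.036], [-1.0, 0.007, -0.011]]
wrist_force: [-1.3, 0.4, -2.1]
gripper_width: 0.65
```

```bash
python3 - <<'E'
from plan import *
plan([([.5559,-.3707,.0235],down(91.7),-.3)]);print(pose()[0])
E
```

```text
{"fingers": -0.3, "tx": 0.033, "ty": -0.003, "tz": 0.005, "ax": 0.0021, "ay": -0.0036, "az": -0.0021} rows 1
[ 0.55229055 -0.36859067  0.04867447]
```

>>> play_rows(commands=[{"fingers":-0.3,"tx":0.02,"ty":0.001,"tz":0.001,"ax":0,"ay":0,"az":0},{"fingers":-0.3,"tx":0.037,"ty":0.001,"tz":0.001,"ax":0,"ay":0,"az":0},{"fingers":-0.3,"tx":0.037,"ty":0.001,"tz":0.001,"ax":0,"ay":0,"az":0},{"fingers":-0.3,"tx":0.037,"ty":0.001,"tz":0.001,"ax":0,"ay":0,"az":0}])

```text
time_s: 12.08
tcp_pos: [0.5571, -0.3706, 0.0283]
ee_rot: [[-0.0, -0.036, 0.999], [-0.0, 0.999, 0.036], [-1.0, -0.0, -0.0]]
wrist_force: [0.6, -0.5, 1.0]
gripper_width: 0.647
```

>>> play_rows(commands=[{"fingers":1,"tx":0,"ty":0,"tz":0,"ax":0,"ay":0,"az":0},{"fingers":1,"tx":0,"ty":0,"tz":0,"ax":0,"ay":0,"az":0},{"fingers":1,"tx":0,"ty":0,"tz":0,"ax":0,"ay":0,"az":0},{"fingers":1,"tx":0,"ty":0,"tz":0,"ax":0,"ay":0,"az":0},{"fingers":1,"tx":0,"ty":0,"tz":0,"ax":0,"ay":0,"az":0}])

```text
time_s: 12.5
tcp_pos: [0.557, -0.3709, 0.0284]
ee_rot: [[0.001, -0.035, 0.999], [-0.0, 0.999, 0.035], [-1.0, -0.0, 0.001]]
wrist_force: [-0.2, -0.1, 0.2]
gripper_width: 0.356
```

>>> play_rows(commands=[{"fingers":1,"tx":-0.05,"ty":0,"tz":0,"ax":0,"ay":0,"az":0},{"fingers":1,"tx":-0.1,"ty":0,"tz":0,"ax":0,"ay":0,"az":0},{"fingers":1,"tx":-0.15,"ty":0,"tz":0,"ax":0,"ay":0,"az":0},{"fingers":1,"tx":-0.2,"ty":0,"tz":0,"ax":0,"ay":0,"az":0},{"fingers":1,"tx":-0.24,"ty":0,"tz":0,"ax":0,"ay":0,"az":0}])

```text
time_s: 12.92
tcp_pos: [0.5573, -0.3712, 0.2116]
ee_rot: [[0.003, -0.035, 0.999], [-0.002, 0.999, 0.035], [-1.0, -0.002, 0.003]]
wrist_force: [0.2, 0.2, -0.4]
gripper_width: 0.027
```

The lift started too early, before the fingers had closed. I'll reopen and look again.

>>> play_rows(commands=[{"fingers":0.1,"tx":0.03,"ty":0,"tz":0,"ax":0,"ay":0,"az":0},{"fingers":0.1,"tx":0.03,"ty":0,"tz":0,"ax":0,"ay":0,"az":0},{"fingers":0.1,"tx":0.03,"ty":0,"tz":0,"ax":0,"ay":0,"az":0},{"fingers":0.1,"tx":0.03,"ty":0,"tz":0,"ax":0,"ay":0,"az":0},{"fingers":0.1,"tx":0.03,"ty":0,"tz":0,"ax":0,"ay":0,"az":0}])

```text
time_s: 13.33
tcp_pos: [0.5568, -0.3708, 0.185]
ee_rot: [[-0.001, -0.035, 0.999], [0.0, 0.999, 0.035], [-1.0, 0.0, -0.001]]
wrist_force: [-0.8, -0.2, -0.1]
gripper_width: 0.319
```

```bash
python3 - <<'E'
from plan import *
T=pose();p=viewer.capture('wrist');print(T[0],r.sense()['gripper_width'])
im=p['image'].copy()
for q in spotter.silhouettes('long_injector_barrel',p): print(q['uv'],q['score'],watz(p,T,q['uv'],.012))
for X in([.5012,-.3723,.014],[.5927,-.3696,.012],[.5559,-.3707,.012]):
    u=wproj(p,T,X);print(u)
u=wproj(p,T,[.55,-.38,.012]);x,y=np.clip(u.astype(int)-[80,60],0,[352,264]);print('crop',x,y)
save(cv2.resize(im[y:y+120,x:x+160],None,fx=5,fy=5,interpolation=cv2.INTER_CUBIC),'w3')
E
```

```text
[ 0.55677755 -0.37084133  0.18497538] 0.36655815383980567
[152.6, 83.1] 0.84 [ 0.45625184 -0.48735925  0.012     ]
[193.4, 228.4] 0.75 [ 0.62446311 -0.4435694   0.012     ]
[255.3, 151.6] 0.6 [ 0.53042214 -0.37308936  0.012     ]
[257.01378049 124.85318427]
[256.46587344 205.85222563]
[256.66393501 174.48048504]
crop 168 108
```

View pics/w3.png

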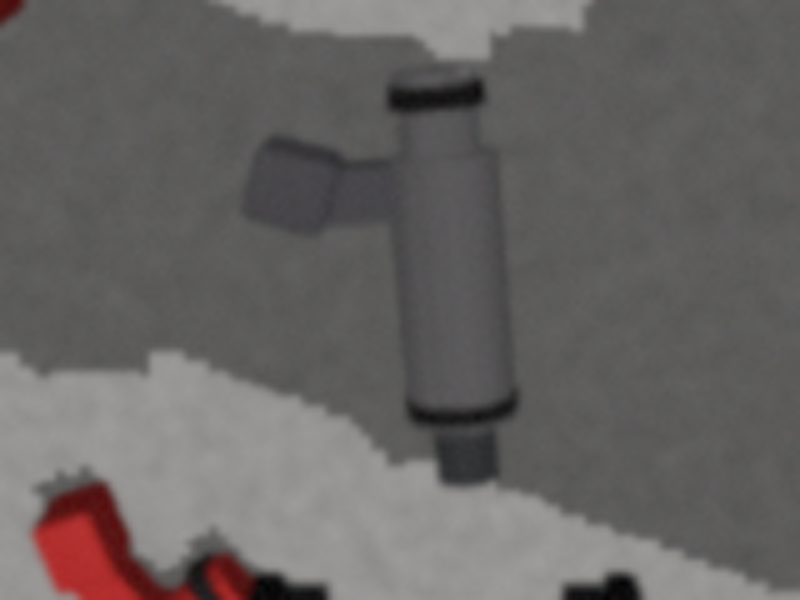

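It only turned a few degrees: inlet (436,78), tip (468,480).

```bash
python3 - <<'E'
from plan import *
p=viewer.capture('wrist');T=pose()
I=watz(p,T,(168+436/5,108+76/5),.014);N=watz(p,T,(168+468/5,108+480/5),.012)
u=I-N;l=np.linalg.norm(u);u/=l;ang=np.degrees(np.arctan2(u[1],u[0]));b=N+u*.037*l/.092
Y=round(ang+270 if ang<0 else ang-90,1);print(I,N,l,ang,b,'yaw',Y)
plan([([b[0],b[1],.025],down(Y),.1)])
E
```

```text
[ 0.49984586 -0.37429543  0.014     ] [ 0.5906551  -0.36388241  0.012     ] 0.09142619721665404 -173.45850903645547 [ 0.55413399 -0.36807025  0.01280435] yaw 96.5
{"fingers": 0.1, "tx": 0.214, "ty": 0.004, "tz": -0.004, "ax": -0.0249, "ay": -0.0001, "az": 0.0} rows 4
```

>>> play_rows(commands=[{"fingers":0.1,"tx":0.05,"ty":0.004,"tz":-0.004,"ax":-0.025,"ay":0,"az":0},{"fingers":0.1,"tx":0.1,"ty":0.004,"tz":-0.004,"ax":-0.025,"ay":0,"az":0},{"fingers":0.1,"tx":0.15,"ty":0.004,"tz":-0.004,"ax":-0.025,"ay":0,"az":0},{"fingers":0.1,"tx":0.19,"ty":0.004,"tz":-0.004,"ax":-0.025,"ay":0,"az":0},{"fingers":0.1,"tx":0.217,"ty":0.004,"tz":-0.004,"ax":-0.025,"ay":0,"az":0}])

```text
time_s: 13.9
tcp_pos: [0.552, -0.3672, 0.019]
ee_rot: [[-0.005, -0.113, 0.994], [0.002, 0.994, 0.113], [-1.0, 0.003, -0.005]]
wrist_force: [-5.0, 22.8, 97.5]
gripper_width: 0.449
```

>>> play_rows(commands=[{"fingers":0.1,"tx":0,"ty":0,"tz":0,"ax":0,"ay":0,"az":0},{"fingers":0.1,"tx":0,"ty":0,"tz":0,"ax":0,"ay":0,"az":0},{"fingers":1,"tx":0,"ty":0,"tz":0,"ax":0,"ay":0,"az":0},{"fingers":1,"tx":0,"ty":0,"tz":0,"ax":0,"ay":0,"az":0},{"fingers":1,"tx":0,"ty":0,"tz":0,"ax":0,"ay":0,"az":0}])

```text
time_s: 14.32
tcp_pos: [0.5539, -0.368, 0.0228]
ee_rot: [[0.0, -0.113, 0.994], [-0.0, 0.994, 0.113], [-1.0, -0.0, 0.0]]
wrist_force: [0.2, -0.4, -0.3]
gripper_width: 0.303
```

>>> play_rows(commands=[{"fingers":1,"tx":0,"ty":0,"tz":0,"ax":0,"ay":0,"az":0},{"fingers":1,"tx":0,"ty":0,"tz":0,"ax":0,"ay":0,"az":0},{"fingers":1,"tx":0,"ty":0,"tz":0,"ax":0,"ay":0,"az":0},{"fingers":1,"tx":0,"ty":0,"tz":0,"ax":0,"ay":0,"az":0},{"fingers":1,"tx":0,"ty":0,"tz":0,"ax":0,"ay":0,"az":0}])

```text
time_s: 14.73
tcp_pos: [0.5539, -0.368, 0.0228]
ee_rot: [[0.0, -0.113, 0.994], [-0.0, 0.994, 0.113], [-1.0, -0.0, 0.0]]
wrist_force: [-0.2, -0.5, 1.3]
gripper_width: 0.266
```

>>> play_rows(commands=[{"fingers":1,"tx":-0.03,"ty":0,"tz":0,"ax":0,"ay":0,"az":0},{"fingers":1,"tx":-0.07,"ty":0,"tz":0,"ax":0,"ay":0,"az":0},{"fingers":1,"tx":-0.12,"ty":0,"tz":0,"ax":0,"ay":0,"az":0},{"fingers":1,"tx":-0.17,"ty":0,"tz":0,"ax":0,"ay":0,"az":0},{"fingers":1,"tx":-0.22,"ty":0,"tz":0,"ax":0,"ay":0,"az":0}])

```text
time_s: 15.15
tcp_pos: [0.5532, -0.3675, 0.1886]
ee_rot: [[-0.001, -0.113, 0.994], [0.001, 0.994, 0.113], [-1.0, 0.001, -0.001]]
wrist_force: [0.4, -0.4, -1.2]
gripper_width: 0.267
```

>>> play_rows(commands=[{"fingers":1,"tx":-0.09,"ty":0,"tz":0,"ax":0,"ay":0,"az":0},{"fingers":1,"tx":-0.09,"ty":0,"tz":0,"ax":0,"ay":0,"az":0},{"fingers":1,"tx":-0.09,"ty":0,"tz":0,"ax":0,"ay":0,"az":0}])

```text
time_s: 15.4
tcp_pos: [0.5561, -0.3695, 0.2632]
ee_rot: [[0.012, -0.114, 0.993], [-0.007, 0.993, 0.114], [-1.0, -0.008, 0.011]]
wrist_force: [0.8, -0.7, 0.8]
gripper_width: 0.263
```

```bash
python3 - <<'E'
from plan import *
s=r.sense();print(s['time_s'],s['tcp_pos'],s['gripper_width'],s['wrist_force'])
T=pose();p=viewer.capture('wrist')
# where injector should show, if gripped with axis 10.8 mm ahead of the TCP
R=T[1];ax=R[:,2]*-1;c=T[0]+R[:,0]*.0108
for l in(-.037,0,.055):print(wproj(p,T,c+ax*l))
print([(q['uv'],round(q['score'],2)) for q in spotter.find_in('long_injector_barrel',p)])
b=viewer.capture('side');save(np.vstack([p['image'][:300],b['image'][100:340]]),'grip')
D=down(173.9)
plan([(bw(-.06,-.25,.24),D,1),(bw(-.06,.028,.2),D,1)])
E
```

```text
15.4 [ 0.55612989 -0.36946882  0.26323976] 0.2633165528562854 [ 0.79748639 -0.70059705  0.84443822]
[256.15781588 295.69153786]
[256.16285218 246.08002606]
[256.19546625 152.90057092]
[([178.3, 73.6], 0.93), ([249.1, 202.2], 0.76), ([187.1, 220.9], 0.74), ([325.8, 53.2], 0.4)]
{"fingers": 1, "tx": 0.006, "ty": 0.114, "tz": -0.004, "ax": -0.1434, "ay": 0.0, "az": -0.0003} rows 4
{"fingers": 1, "tx": 0.007, "ty": 0.103, "tz": 0.046, "ax": -0.1433, "ay": 0.0, "az": -0.0002} rows 4
{"fingers": 1, "tx": 0.006, "ty": 0.074, "tz": 0.087, "ax": -0.1434, "ay": 0.0001, "az": -0.0002} rows 4
{"fingers": 1, "tx": 0.027, "ty": 0.0, "tz": 0.185, "ax": 0.0, "ay": -0.0, "az": -0.0} rows 4
{"fingers": 1, "tx": 0.026, "ty": 0.0, "tz": 0.186, "ax": 0.0, "ay": -0.0, "az": -0.0} rows 4
```

View pics/grip.png

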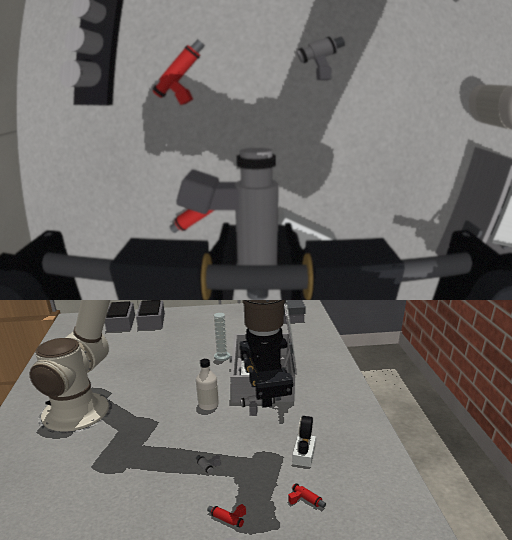

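The injector is held straight in the jaws: inlet end at (256,150), where predicted, with the socket level on the left. Now to carry it.

>>> play_rows(commands=[{"fingers":1,"tx":0.006,"ty":0.114,"tz":-0.004,"ax":-0.1434,"ay":0,"az":0},{"fingers":1,"tx":0.006,"ty":0.114,"tz":-0.004,"ax":-0.1434,"ay":0,"az":0},{"fingers":1,"tx":0.006,"ty":0.114,"tz":-0.004,"ax":-0.1434,"ay":0,"az":0},{"fingers":1,"tx":0.006,"ty":0.114,"tz":-0.004,"ax":-0.1434,"ay":0,"az":0}])

```text
time_s: 15.88
tcp_pos: [0.5397, -0.2806, 0.248]
ee_rot: [[-0.005, -0.542, 0.841], [0.002, 0.841, 0.542], [-1.0, 0.005, -0.003]]
wrist_force: [0.6, -0.3, -0.7]
gripper_width: 0.267
```

>>> play_rows(commands=[{"fingers":1,"tx":0.007,"ty":0.103,"tz":0.046,"ax":-0.1433,"ay":0,"az":0},{"fingers":1,"tx":0.007,"ty":0.103,"tz":0.046,"ax":-0.1433,"ay":0,"az":0},{"fingers":1,"tx":0.007,"ty":0.103,"tz":0.046,"ax":-0.1433,"ay":0,"az":0},{"fingers":1,"tx":0.007,"ty":0.103,"tz":0.046,"ax":-0.1433,"ay":0,"az":0}])

```text
time_s: 16.22
tcp_pos: [0.5275, -0.1971, 0.2429]
ee_rot: [[-0.005, -0.854, 0.521], [0.001, 0.521, 0.854], [-1.0, 0.005, -0.002]]
wrist_force: [-0.2, -0.7, -0.5]
gripper_width: 0.264
```

>>> play_rows(commands=[{"fingers":1,"tx":0.006,"ty":0.074,"tz":0.087,"ax":-0.1434,"ay":0,"az":0},{"fingers":1,"tx":0.006,"ty":0.074,"tz":0.087,"ax":-0.1434,"ay":0,"az":0},{"fingers":1,"tx":0.006,"ty":0.074,"tz":0.087,"ax":-0.1434,"ay":0,"az":0},{"fingers":1,"tx":0.006,"ty":0.074,"tz":0.087,"ax":-0.1434,"ay":0,"az":0},{"fingers":1,"tx":0.006,"ty":0.074,"tz":0.087,"ax":-0.1434,"ay":0,"az":0}])

```text
time_s: 16.63
tcp_pos: [0.5151, -0.1138, 0.2387]
ee_rot: [[-0.005, -0.995, 0.103], [0.0, 0.103, 0.995], [-1.0, 0.005, -0.0]]
wrist_force: [0.3, -0.6, -2.3]
gripper_width: 0.264
```

>>> play_rows(commands=[{"fingers":1,"tx":0.02,"ty":0,"tz":0.185,"ax":0,"ay":0,"az":0},{"fingers":1,"tx":0.02,"ty":0,"tz":0.185,"ax":0,"ay":0,"az":0},{"fingers":1,"tx":0.02,"ty":0,"tz":0.185,"ax":0,"ay":0,"az":0},{"fingers":1,"tx":0.02,"ty":0,"tz":0.185,"ax":0,"ay":0,"az":0}])

```text
time_s: 16.97
tcp_pos: [0.5305, 0.0261, 0.2235]
ee_rot: [[-0.003, -0.994, 0.106], [-0.0, 0.106, 0.994], [-1.0, 0.003, -0.0]]
wrist_force: [0.2, -0.1, -0.6]
gripper_width: 0.263
```

>>> play_rows(commands=[{"fingers":1,"tx":0.02,"ty":0,"tz":0.186,"ax":0,"ay":0,"az":0},{"fingers":1,"tx":0.02,"ty":0,"tz":0.186,"ax":0,"ay":0,"az":0},{"fingers":1,"tx":0.02,"ty":0,"tz":0.186,"ax":0,"ay":0,"az":0},{"fingers":1,"tx":0.02,"ty":0,"tz":0.186,"ax":0,"ay":0,"az":0},{"fingers":1,"tx":0.02,"ty":0,"tz":0.186,"ax":0,"ay":0,"az":0}])

```text
time_s: 17.38
tcp_pos: [0.5454, 0.1644, 0.2082]
ee_rot: [[-0.003, -0.995, 0.104], [-0.002, 0.104, 0.995], [-1.0, 0.003, -0.002]]
wrist_force: [-0.2, -0.3, -1.6]
gripper_width: 0.267
```

```bash
python3 - <<'E'
from plan import *
s=r.sense();print(s['time_s'],s['tcp_pos'],s['gripper_width'],s['wrist_force'])
T=pose();p=viewer.capture('wrist');im=p['image'].copy()
for x,y in((-.052,-.052),(.052,-.052),(-.052,.097),(.052,.097)):
    u=wproj(p,T,bw(-.015+x,-.025+y,.059));print(x,y,u);cv2.drawMarker(im,tuple(int(a) for a in u),(255,0,0),0,12,1)
save(im,'tray')
D=down(173.9);bx=np.array(bw(1,0,0))-bw(0,0,0)
G=Ro.from_rotvec(-bx*np.radians(10)).as_matrix()@D
plan([(bw(-.045,.028,.12),G,1),(bw(-.032,.028,.09),G,1),(bw(-.032,.028,.067),G,1)])
E
```

```text
17.3833 [0.54544554 0.16441868 0.20823435] 0.2671426322929374 [-0.16353187 -0.31582151 -1.58770645]
-0.052 -0.052 [262.71789325  73.96320456]
0.052 -0.052 [158.31650138  77.78951998]
-0.052 0.097 [261.80641893 218.36174197]
0.052 0.097 [167.11358136 217.38124878]
{"fingers": 1, "tx": 0.118, "ty": -0.021, "tz": -0.0, "ax": 0.0003, "ay": 0.0548, "az": -0.0011} rows 3
{"fingers": 1, "tx": 0.04, "ty": -0.017, "tz": 0.007, "ax": -0.0, "ay": -0.0, "az": 0.0} rows 1
{"fingers": 1, "tx": 0.03, "ty": 0.0, "tz": 0.005, "ax": -0.0, "ay": -0.0, "az": 0.0} rows 1
```

View pics/tray.png

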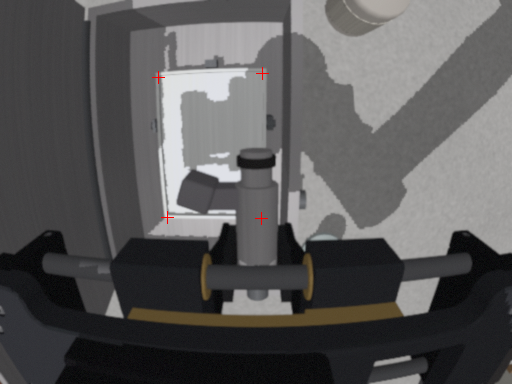

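The tray's rim shows about 4 px right (−x) and 3 px up (−y) of my marks, roughly 3–4 mm, so I shift the target by (−3,−2) mm. The lid is clear at left.

>>> play_rows(commands=[{"fingers":1,"tx":0.03,"ty":-0.004,"tz":-0.001,"ax":0,"ay":0.02,"az":0},{"fingers":1,"tx":0.06,"ty":-0.009,"tz":-0.002,"ax":0,"ay":0.04,"az":0},{"fingers":1,"tx":0.09,"ty":-0.013,"tz":-0.003,"ax":0,"ay":0.0548,"az":0},{"fingers":1,"tx":0.116,"ty":-0.018,"tz":-0.003,"ax":0,"ay":0.0548,"az":0},{"fingers":1,"tx":0.116,"ty":-0.018,"tz":-0.003,"ax":0,"ay":0.0548,"az":0}])

```text
time_s: 17.85
tcp_pos: [0.5564, 0.1553, 0.1187]
ee_rot: [[-0.028, -0.994, 0.106], [-0.175, 0.11, 0.978], [-0.984, 0.009, -0.177]]
wrist_force: [-1.0, -0.5, -1.7]
gripper_width: 0.267
```

>>> play_rows(commands=[{"fingers":1,"tx":0.012,"ty":-0.006,"tz":0.002,"ax":0,"ay":0,"az":0},{"fingers":1,"tx":0.024,"ty":-0.012,"tz":0.004,"ax":0,"ay":0,"az":0},{"fingers":1,"tx":0.036,"ty":-0.016,"tz":0.006,"ax":0,"ay":0,"az":0},{"fingers":1,"tx":0.036,"ty":-0.016,"tz":0.006,"ax":0,"ay":0,"az":0}])

```text
time_s: 18.18
tcp_pos: [0.5708, 0.1557, 0.0951]
ee_rot: [[-0.02, -0.994, 0.106], [-0.171, 0.108, 0.979], [-0.985, 0.002, -0.172]]
wrist_force: [-0.8, 0.0, -2.0]
gripper_width: 0.267
```

```bash
python3 - <<'E'
from plan import *
s=r.sense();T=pose();print(s['time_s'],T[0],s['wrist_force'],s['gripper_width'])
c,sn=np.cos(BW),np.sin(BW);d=T[0]-[BX,BY,0];print('in bath',c*d[0]+sn*d[1],-sn*d[0]+c*d[1])
bx=np.array(bw(1,0,0))-bw(0,0,0);G=Ro.from_rotvec(-bx*np.radians(10)).as_matrix()@down(173.9)
plan([(bw(-.035,.026,.067),G,1)])
E
```

```text
18.1833 [0.57084603 0.15573831 0.09513778] [-0.83990027  0.01781529 -1.99391844] 0.26749001467940814
in bath -0.033916681074988006 0.024282545628527996
{"fingers": 1, "tx": 0.037, "ty": 0.001, "tz": 0.009, "ax": -0.0004, "ay": 0.0005, "az": -0.0006} rows 1
```

>>> play_rows(commands=[{"fingers":1,"tx":0.01,"ty":0.001,"tz":0.002,"ax":0,"ay":0,"az":0},{"fingers":1,"tx":0.02,"ty":0.001,"tz":0.004,"ax":0,"ay":0,"az":0},{"fingers":1,"tx":0.03,"ty":0.001,"tz":0.006,"ax":0,"ay":0,"az":0},{"fingers":1,"tx":0.037,"ty":0.001,"tz":0.008,"ax":0,"ay":0,"az":0},{"fingers":1,"tx":0.037,"ty":0.001,"tz":0.008,"ax":0,"ay":0,"az":0}])

```text
time_s: 18.6
tcp_pos: [0.5697, 0.1579, 0.0668]
ee_rot: [[-0.02, -0.994, 0.104], [-0.171, 0.106, 0.98], [-0.985, 0.002, -0.172]]
wrist_force: [0.3, 0.4, -1.1]
gripper_width: 0.265
```

>>> play_rows(commands=[{"fingers":1,"tx":0,"ty":0,"tz":0,"ax":0,"ay":0,"az":0},{"fingers":1,"tx":0,"ty":0,"tz":0,"ax":0,"ay":0,"az":0}])

```text
time_s: 18.77
tcp_pos: [0.5703, 0.1581, 0.0682]
ee_rot: [[-0.018, -0.994, 0.104], [-0.17, 0.106, 0.98], [-0.985, -0.0, -0.171]]
wrist_force: [0.3, 0.1, -1.3]
gripper_width: 0.269
```

```bash
python3 - <<'E'
from plan import *
s=r.sense();T=pose();print(s['time_s'],T[0],s['wrist_force'],s['gripper_width'])
b=viewer.capture('side');a=viewer.capture('scene');w=viewer.capture('wrist')
save(np.vstack([np.hstack([cv2.resize(b['image'][90:240,180:330],(400,400)),cv2.resize(a['image'][100:250,270:420],(400,400))]),])[:400],'place')
E
```

```text
18.7667 [0.57029565 0.15811275 0.06817619] [ 0.27670083  0.11986202 -1.25057847] 0.2688446775521613
```

No undue force at the planned depth. Now I open a little and look before withdrawing.

>>> play_rows(commands=[{"fingers":0.3,"tx":0,"ty":0,"tz":0,"ax":0,"ay":0,"az":0},{"fingers":0.3,"tx":0,"ty":0,"tz":0,"ax":0,"ay":0,"az":0},{"fingers":0.3,"tx":0,"ty":0,"tz":0,"ax":0,"ay":0,"az":0},{"fingers":0.3,"tx":0,"ty":0,"tz":0,"ax":0,"ay":0,"az":0},{"fingers":0.3,"tx":0,"ty":0,"tz":0,"ax":0,"ay":0,"az":0}])

```text
time_s: 19.33
tcp_pos: [0.5704, 0.158, 0.0682]
ee_rot: [[-0.018, -0.994, 0.104], [-0.17, 0.106, 0.98], [-0.985, -0.0, -0.171]]
wrist_force: [-0.0, -0.4, 0.2]
gripper_width: 0.352
```

>>> play_rows(commands=[{"fingers":0.3,"tx":-0.01,"ty":0,"tz":0,"ax":0,"ay":0,"az":0},{"fingers":0.3,"tx":-0.03,"ty":0,"tz":0,"ax":0,"ay":0,"az":0},{"fingers":0.3,"tx":-0.05,"ty":0.01,"tz":0,"ax":0,"ay":0,"az":0},{"fingers":0.3,"tx":-0.08,"ty":0.025,"tz":0,"ax":0,"ay":0,"az":0},{"fingers":0.3,"tx":-0.12,"ty":0.04,"tz":0,"ax":0,"ay":0,"az":0}])

```text
time_s: 19.75
tcp_pos: [0.5407, 0.1758, 0.1563]
ee_rot: [[-0.022, -0.994, 0.105], [-0.172, 0.107, 0.979], [-0.985, 0.003, -0.174]]
wrist_force: [-1.4, -0.1, 0.6]
gripper_width: 0.354
```

>>> play_rows(commands=[{"fingers":0.3,"tx":-0.06,"ty":0.02,"tz":-0.03,"ax":0,"ay":0,"az":0},{"fingers":0.3,"tx":-0.12,"ty":0.03,"tz":-0.06,"ax":0,"ay":0,"az":0},{"fingers":0.3,"tx":-0.12,"ty":0.03,"tz":-0.06,"ax":0,"ay":0,"az":0},{"fingers":0.3,"tx":-0.12,"ty":0.03,"tz":-0.06,"ax":0,"ay":0,"az":0}])

```text
time_s: 20.08
tcp_pos: [0.518, 0.1505, 0.2598]
ee_rot: [[-0.008, -0.994, 0.105], [-0.165, 0.105, 0.981], [-0.986, -0.01, -0.165]]
wrist_force: [0.2, 1.0, 0.1]
gripper_width: 0.35
```

```bash
python3 - <<'E'
from plan import *
s=r.sense();T=pose();print(s['time_s'],T[0],s['wrist_force'],s['gripper_width'])
b=viewer.capture('side');a=viewer.capture('scene');w=viewer.capture('wrist')
save(np.vstack([np.hstack([cv2.resize(b['image'][100:215,205:320],(300,300),interpolation=2),cv2.resize(a['image'][100:250,250:400],(300,300))]),cv2.resize(w['image'][:220],(600,258))]),'placed')
for q in spotter.find_in('long_injector_barrel',w):print(q['uv'],q['score'],watz(w,T,q['uv'],.05))
for q in spotter.find_in('stay_knob',a)+spotter.find_in('stay_knob',b):print('knob',q['uv'],q['score'])
for x in(.05,.065):print(proj(a,bw(x,-.207,.131)),proj(b,bw(x,-.207,.131)))
E
```

```text
20.0833 [0.51801644 0.15046817 0.25980397] [0.22408461 1.02160211 0.11368151] 0.3501718626102571
[208.2, 186.6] 0.97 [0.578532   0.13422616 0.05      ]
knob [263.6, 215.3] 0.76
knob [285.2, 172.3] 0.59
[262.28387368 209.09278878] [279.83703235 174.73618968]
[261.37891295 214.24463493] [284.95866521 174.660284  ]
```

View pics/placed.png

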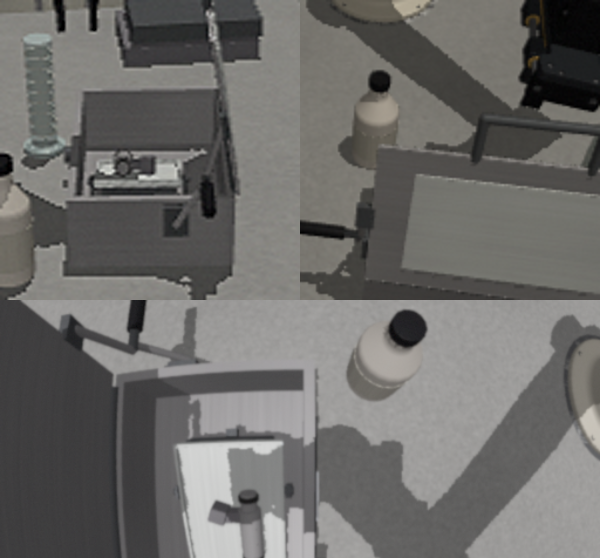

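The injector lies inside the tray's rim: inlet end at (247,497) and socket at (217,512) in the lower picture. The lid is up and the knob is at its stop (scene (264,215), predicted (261,214)). Next I check the tilt numerically from the short-end rim.

```bash
python3 - <<'E'
from plan import *
s=r.sense();print(s['time_s'],s['wrist_force']);w=viewer.capture('wrist');T=pose()
k=600/512
print('seen',(177/k,145/k),(283/k,138/k),'inlet',(247/k,193/k))
for t in(0,.2,.35):
  f=lambda x,y,z:wproj(w,T,bw(-.015+x,-.025+y*np.cos(t)+z*np.sin(t),.053-y*np.sin(t)+z*np.cos(t))).round(0)
  print(t,f(.054,-.054,.006),f(-.054,-.054,.006),'inlet',f(-.02,48/1000-.055,.012),'mid',f(-.02,.048,.012))
im=w['image']
print([(q['uv'].__str__(),q['score'],[np.argwhere(q['region']).min(0)[::-1],np.argwhere(q['region']).max(0)[::-1]]) for q in spotter.silhouettes('long_injector_barrel',w)])
save(cv2.resize(im[90:290,110:310],(600,600),interpolation=2),'fin')
E
```

```text
20.3833 [-0.13385995 -1.21046408  0.78023201]
seen (151.04, 123.73333333333333) (241.49333333333334, 117.76) inlet (210.77333333333334, 164.69333333333333)
0 [152. 123.] [240. 120.] inlet [210. 161.] mid [211. 207.]
0.2 [149. 124.] [239. 121.] inlet [210. 163.] mid [212. 207.]
0.35 [146. 126.] [239. 124.] inlet [210. 165.] mid [213. 206.]
[('[205.9, 189.3]', 0.64, [array([176, 162]), array([224, 231])])]
```

View pics/fin.png

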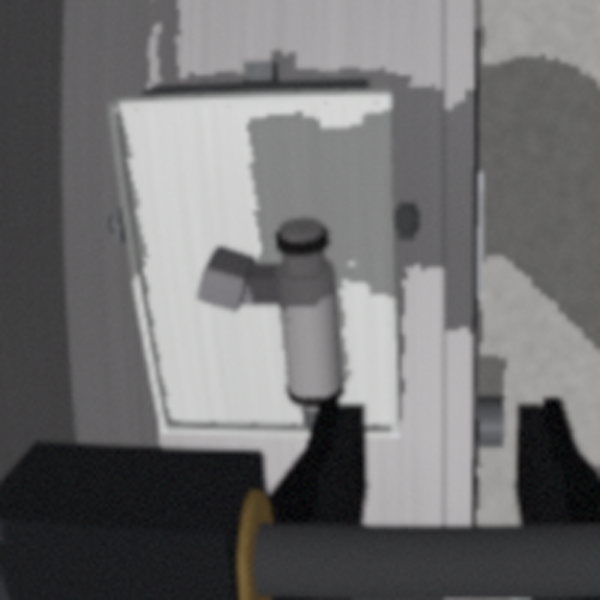

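```bash
python3 - <<'E'
from plan import *
from scipy.optimize import least_squares
w=viewer.capture('wrist');T=pose()
S=np.array([[118,103],[392,95],[163,430],[398,432]])/3+[110,90]
C=[(.053,-.053),(-.053,-.053),(.053,.098),(-.053,.098)]
def f(v):
  t,dx,dy=v;return np.concatenate([wproj(w,T,bw(-.015+dx+x,-.025+dy+y*np.cos(t)+.005*np.sin(t),.053-y*np.sin(t)+.005*np.cos(t)))-s for (x,y),s in zip(C,S)])
s=least_squares(f,[.1,0,0]);print(s.x,f(s.x).round(1))
for t in(0,.2,.35):
  q=least_squares(lambda v:f([t,*v]),[0,0]);print(t,q.cost,q.x)
E
```

```text
[ 0.31874043 -0.0015384  -0.00229407] [ 0.3 -0.1 -0.8 -0.2  1.1 -0.2 -0.3  0.5]
0 105.95275555157765 [-0.00206376 -0.00627552]
0.2 21.912527858660436 [-0.00159555 -0.00368153]
0.35 3.0450882279076814 [-0.00154629 -0.0019666 ]
```

```bash
python3 - <<'E'
from plan import *
a=viewer.capture('scene')
for k,z in(('bottle',.08),('tube',.08),('manifold',.05),('short_injector_barrel',.012)):print(k,[(np.round(q['uv']),np.round(atz(a,q['uv'],z),3)) for q in spotter.find_in(k,a)[:2]])
print(r.sense()['wrist_force'],job.finish_job())
E
```

```text
bottle [(array([285., 162.]), array([ 0.428, -0.026,  0.08 ]))]
tube [(array([408., 163.]), array([0.416, 0.324, 0.08 ]))]
manifold [(array([181., 243.]), array([ 0.684, -0.281,  0.05 ])), (array([195., 168.]), array([ 0.434, -0.287,  0.05 ]))]
short_injector_barrel [(array([192., 166.]), array([ 0.393, -0.306,  0.012])), (array([358., 210.]), array([0.535, 0.182, 0.012]))]
the job is handed in; nothing more can be done
[-0.1192847   0.11092233 -0.23921009] None
```

The job is handed in: the lid is up with its stay locked, and the long steel injector is lying in the tipped tray. I raised the lid by its bar and pushed the knob past straight to its stop. I then laid the injector on the tray's long end and withdrew. It took about 21 s of the 69 s.

**Last checks:**
- **Stay:** the knob is at its stop position, seen at scene pixel (264,215) against (261,214) predicted, and the lid stands on its own.
- **Tray:** a fit to its rim in the wrist picture gives about 0.32 rad of tilt, above the required 0.27. This is a picture estimate, because I had no direct reading of the joint.
- **Injector:** it lies inside the rim, with its barrel point about 48 mm towards the long end.
- **Things to leave alone:** the bottle, tube, manifold and short injector are within about 15 mm of where they were first found, which is near the detector's own scatter.
- **Arm:** it was clear of everything, with wrist force near zero.

**What went wrong on the way:**
- The first grasp of the injector lifted before the fingers had closed, which turned it about 5°. I measured it again and gripped it properly.
- On the second approach I came down too fast and the fingertips touched the bench. The reading was 97 N at the end of that move, under the 120 N limit, but the peak between readings is unknown. The separate 40 N limit is for the arm or the gripper's body; I took this contact to be the fingertips.
- The tray appeared 3–4 mm off my model, so I shifted the placing point by (−3, −2) mm.

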